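Knock a jammed tablet die out of its sloping plate

TASK

A square steel tablet die is jammed in the underside of the sloping plate. Turn the click-stop turret until its one open bush stands over the access hole at the top of the slope, take the slim punch from the rack, push it down through the bush square to the plate so that the die drops into the pan below, and stand the punch back upright in its free rack hole, leaving the turret in the open position. Use only the slim punch, leave the thick one in the rack, and do not shift or knock over the jars and bottles around.

Things in the scene. Friction and masses are not known exactly. Their poses are not given: they have to be found in the camera images.
- die_stand: fixed knock-out stand; origin on the worktop under the turret axis, z up, +x to the upslope end, +y left. Its aluminium plate, 130 x 116 mm and 26 mm thick, rises towards +x at 30 degrees: its outward normal, which is the turret axis and the line to punch along, is (-0.5, 0, 0.866) here and meets the plate's top face at (0, 0, 0.090). Grey base 136 mm wide, x from -0.07 to 0.13
- access_hole (a point): centre of the mouth of the round access hole, 18 mm wide, in the plate's top face, 42 mm upslope of the turret axis; axes as the stand's (z up, not along the hole). The hole runs square to the plate, 6 mm deep, into the 20 mm deep square pocket that holds the die and opens below
- pan_floor (a point): centre of the floor of the steel catch pan, 135 x 94 mm (x, y of the stand), 10 mm above the worktop, rim at 28 mm, under and behind the sloping plate; axes as the stand's
- turret (a joint): turret angle, rad: 0 = open bush over the access hole, growing counter-clockwise seen from above the plate. It clicks and holds every 0.785 rad, starts at the first, second or third click and must turn back clockwise to 0; stops at -0.6 and 3.2. A click takes about 0.15 N m; let go between clicks, it springs to the nearer one
- turret_grip (a point): point on the turret axis in the black grip bar, 44 mm above the plate's face. The bar is 38 mm long, 14 mm wide, 27 to 57 mm above the face. Axes turn with the turret: x along the bar, towards the open bush, y across it, z along the turret axis out of the plate. Rim 57 mm from the axis; the blank cells are 12 mm high. A detent housing at the stand's -y side, 14 mm high, reaches 106 mm
- open_bush (a point): centre of the mouth of the turret's one open bush, a steel ring 30 mm outside with a 19 mm hole through it; the mouth is 14 mm above the plate's face and 42 mm from the turret axis; axes as turret_grip's
- die: square steel die, 22 x 22 x 20 mm, 45 g, jammed in the pocket under the access hole; origin at its centre. Its axes are those of the stand (z up) while jammed, the block itself lies square with the sloping plate; its back face is 6 mm below the plate's top face. It yields to a push of about 8 to 16 N and is free to drop after about 16 mm; push it some 25 mm to be sure
- punch_rack: fixed rack on the worktop, a bridge with its top face at 90 mm, 56 x 150 mm in plan (75 x 150 mm at the foot); origin under its centre, y along the row of its two square holes, which are 25 mm wide and 68 mm apart, at y = -0.034 and +0.034
- rack_hole0 (a point): centre of the mouth of the rack hole at -y, in the top face; axes as the rack's
- rack_hole1 (a point): centre of the mouth of the rack hole at +y, in the top face; axes as the rack's
- slim_punch_grip (a point): centre of the handle of the slim punch: a dark handle 16 mm in diameter and 56 mm long, under it a collar 32 mm wide and 6 mm high, then a pin 9 mm in diameter and 75 mm long; z is the punch's own axis, from pin to handle. The pin's tip is 109 mm below this point, the collar's underside 34 mm below. It stands in either of the rack holes, hanging by its collar on the rack's top face; 70 g
- thick_punch_grip (a point): centre of the handle of the thick punch: handle 25 mm in diameter and 46 mm long, the same collar, pin 20 mm in diameter (too thick for the bush). It stands in the other rack hole
- jar_d: small white ointment jar with red lid, 45 mm wide, 40 mm high, between stand and rack; origin at the centre of its underside, as for the next five
- amber_1: amber bottle with black cap, 40 mm wide, 86 mm high
- beaker_a: glass beaker, 55 mm wide, 70 mm high
- jar_b: white ointment jar with blue lid, 50 mm wide, 46 mm high
- dropper_0: amber dropper bottle with red teat, 42 mm wide, 134 mm high
- store_0: white store jar, 68 mm wide, 90 mm high

How it is judged:
By the outcome, as a careful person would: the job done as asked, in the order asked, and still so for the second after the job is handed in, with the robot touching nothing.
It also fails if it takes over 72 s, if anything falls off the work surface, if the arm or the gripper's body presses on something with over 40 N, if the wrist force passes 120 N, or if a joint passes its speed limit or range.

ROBOT

A 6-joint arm with a two-finger parallel gripper is mounted at the origin on a cart in front of the work surface, level with it; the furniture and walls round the work are solid. World frame = base frame: x ahead of the robot, y to its left, z up, the work surface at z = 0. Lengths are in m, angles in rad, forces in N, time in s.
With the tool pointing down it reaches from about 0.425 to 0.95 m from the base axis. Payload 3.5 kg.
Tool frame: the origin (TCP) lies at the very end of the fingers, on their centre line; the grasp point (between the pads) lies 19 mm behind it; y points along the fingers, z is the direction in which the jaws open and shut, and the axes are right-handed (so a half turn about y gives the same grasp; the last joint's range is limited). The gripper opens to 85 mm and grips with 20 to 120 N. Pads are 22 mm wide; open, the fingers measure 114 mm over their backs; the gripper's body (76 mm by 85 mm) begins 54 mm behind the grasp point. The pads swing forward as they close: fully open they stand 13 mm farther back than shut.
Start: joints at [1.104, 0.286, 1.577, -0, 1.279, -0.15], TCP at [0.21, 0.641, 0.197] pointing down, gripper open.
Joint ranges: [-2.77, 2.77], [-0.9, 2.22], [0.21, 2.48], [-1.53, 4.67], [0.24, 2.81], [-2.84, 2.84]. Speed limits (rad/s): [2.79, 2.79, 3.14, 3.14, 3.14, 3.14].

INTERFACE

Orientations are given as a unit quaternion [x, y, z, w].
In Python, from plant import ctrl gives the robot as it stands. The module is installed in compiled form; this text tells all that it offers.
- The arm moves only by the tool jog_arm, never from a script. Its argument "deltas" is a list of rows, each a list of 3 entries, a list of its own where there are three numbers: the turn, a rotation vector about the tool's x, y, z in rad, then the shift along the tool's x, y, z in m, then the opening, from 0 (shut) to 1 (fully open). In form: [[[wx, wy, wz], [dx, dy, dz], gripper], ...]. A call has 1 to 10 rows; each row is the pose to reach, as a shift and turn from the pose measured when the call began, along the tool's axes at that moment; what a row does not reach only later rows make up. A row lasts 1/12 s, in which the tool goes at most 41.7 mm and 7.16 degrees, less where a joint would pass 70% of its speed; a pose out of reach is approached as far as the arm can. A call with a gripper value outside its range is refused whole. The fingers move at their own pace and stop on an object; "force" is the grip in N (left out, the last holds). Time passes only in rows, so rows that repeat a pose let the fingers close. It gives the time, the measured TCP pose, the force and the opening at its end, in the units of the state.
- ctrl.get_state(): the state, without advancing time (a new reading comes with each control period).
- ctrl.read_camera(name): name is "scene" or "side" or "wrist"; returns a dict with "pixels" (400x640x3 uint8, blue, green, red), "range_z" (400x640 float32, m along the optical axis (not along the pixel's ray), 0 where there is no reading), "fx", "fy", "cx", "cy" (pixels), "T" (4x4, takes a point from camera to world coordinates); the wrist camera has in their place "mount" (4x4, takes a point from camera to tool coordinates, whose origin is the TCP and whose axes are the tool frame's). Camera axes: x right, y up, looking along -z (the intrinsics and any distortion apply to the point x, -y, -z); pixel columns grow to the right and rows downward; lengths in m; the calibration is good to about 2 mm. A picture is of the moment at which its call begins: read the wrist's pose just before it.
- ctrl.sign_off(): hands the job in, once; it reports no verdict.
The state is a dict: "time": time; "qpos": joint angles; "dq": joint speeds; "joint_efforts": joint torques, N m; "eef_pos": TCP position; "tcp_rot": TCP orientation; "contact_force": force on the tool from outside, world axes, zero at the start; "wrist_torque": the same for the moment, N m; "opening": opening from 0.0 (shut) to 1.0 (fully open).
Only numpy, scipy, OpenCV 4.12 (cv2) and the standard library are available. Lean on these libraries where they do the work, as an engineer would, in place of code of your own. Each camera call takes 0.05 s, during which the arm holds its last target.

## Working session

There is one attempt and no reset: what is moved stays moved. The work goes in short steps, Python scripts to look and compute and a tool call to move; the robot and the scene stay as the last step left them, time stands still between calls to the robot, and variables do not carry over. Pictures are saved under pics/ and viewed, and the job is handed in when it is done.

Besides the shell and the picture viewer there is one more tool, called after "Call:" as name(argument=value, ...) on one line, values as JSON. jog_arm: Moves the arm, as the interface text tells. Its arguments: {"type":"object","properties":{"deltas":{"type":"array","items":{"type":"array"}},"force":{"type":"number"}},"required":["deltas"]}

```bash
mkdir -p pics; ls; cat > h.py <<'E'
import numpy as np, cv2, json
from plant import ctrl
from scipy.spatial.transform import Rotation as R
def snap(name,fn):
    s=ctrl.get_state(); c=ctrl.read_camera(name)
    cv2.imwrite('pics/'+fn+'.png',c['pixels'])
    if 'T' not in c:
        Tt=np.eye(4);Tt[:3,:3]=R.from_quat(s['tcp_rot']).as_matrix();Tt[:3,3]=s['eef_pos'];c['T']=Tt@c['mount']
    np.savez('pics/'+fn+'.npz',**{k:c[k] for k in c})
    return c
def load(fn): return dict(np.load('pics/'+fn+'.npz',allow_pickle=True))
def ray(c,u,v):
    d=np.array([(u-c['cx'])/c['fx'],-(v-c['cy'])/c['fy'],-1.0])
    return c['T'][:3,3],c['T'][:3,:3]@d
def onplane(c,u,v,z=None,p=None,n=None):
    o,d=ray(c,u,v)
    if p is None: p=np.array([0,0,z]);n=np.array([0,0,1.])
    return o+d*((p-o)@n)/(d@n)
def cloud(c):
    h,w=c['range_z'].shape; u,v=np.meshgrid(np.arange(w),np.arange(h)); Z=c['range_z']
    P=np.stack([(u-c['cx'])/c['fx']*Z,-(v-c['cy'])/c['fy']*Z,-Z],-1)
    P=P@c['T'][:3,:3].T+c['T'][:3,3]; P[Z==0]=np.nan
    return P
def proj(c,P):
    q=np.linalg.inv(c['T'])@np.append(P,1); return c['cx']+c['fx']*q[0]/-q[2], c['cy']-c['fy']*q[1]/-q[2]
def tool():
    s=ctrl.get_state(); return np.array(s['eef_pos']),R.from_quat(s['tcp_rot']).as_matrix(),s
E
python3 - <<'E'
from h import *
for n in ['scene','side','wrist']:
    c=snap(n,n+'0'); print(n,{k:(c[k] if k not in('pixels','range_z') else c[k].shape) for k in c})
p,r,s=tool(); print(s)
E
```

```text
pics
scene {'pixels': (400, 640, 3), 'range_z': (400, 640), 'fx': 447.4646277769834, 'fy': 447.4646277769834, 'cx': 327.3233887977271, 'cy': 203.41163254200478, 'T': array([[ 0.69424812,  0.40550538, -0.59463008, -0.37737692],
       [-0.71973293,  0.38883133, -0.57514755, -0.82815468],
       [-0.00201463,  0.82726996,  0.56180099,  0.9256259 ],
       [ 0.        ,  0.        ,  0.        ,  1.        ]])}
side {'pixels': (400, 640, 3), 'range_z': (400, 640), 'fx': 417.94717518190646, 'fy': 417.94717518190646, 'cx': 325.22424899059007, 'cy': 192.87434462046033, 'T': array([[-0.98143111,  0.11905111, -0.15039886,  0.24811484],
       [-0.19034499, -0.50757735,  0.84031781,  1.32043253],
       [ 0.02370172,  0.8533417 ,  0.52081298,  0.9353985 ],
       [ 0.        ,  0.        ,  0.        ,  1.        ]])}
wrist {'pixels': (400, 640, 3), 'range_z': (400, 640), 'fx': 312.7031552017914, 'fy': 312.7031552017914, 'cx': 322.6250361679218, 'cy': 203.9017714037281, 'mount': array([[ 2.37503291e-04, -9.51445685e-01, -3.07816588e-01,
        -7.89577796e-02],
       [ 5.13157687e-04,  3.07
[... 441 characters left out ...]
      ,  0.        ,  1.        ]])}
{'time': 0.15, 'qpos': array([ 1.10401011e+00,  2.86960007e-01,  1.57783539e+00, -6.88776312e-07,
        1.27862199e+00, -1.49990531e-01]), 'dq': array([ 0.00010597, -0.00380924, -0.00465472,  0.00060165,  0.00076291,
       -0.0010232 ]), 'joint_efforts': array([ 1.51556891e-03, -4.06602752e+01, -2.93144292e+01, -5.73826128e-05,
        3.92884729e-03,  4.28411022e-05]), 'eef_pos': array([0.209982  , 0.64090181, 0.19546933]), 'tcp_rot': array([ 0.6988692 , -0.11173189,  0.1113407 , -0.69763964]), 'contact_force': array([-0.08230413, -0.28500531, -0.71406369]), 'wrist_torque': array([ 0.03791278, -0.0353205 ,  0.01383994]), 'opening': 0.9986519349581133}
```

View pics/scene0.png

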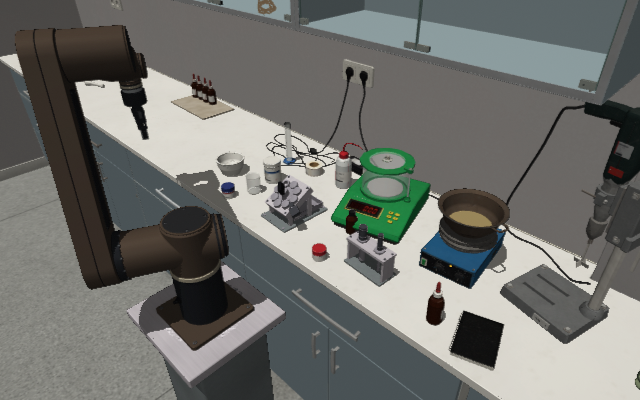

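View pics/side0.png

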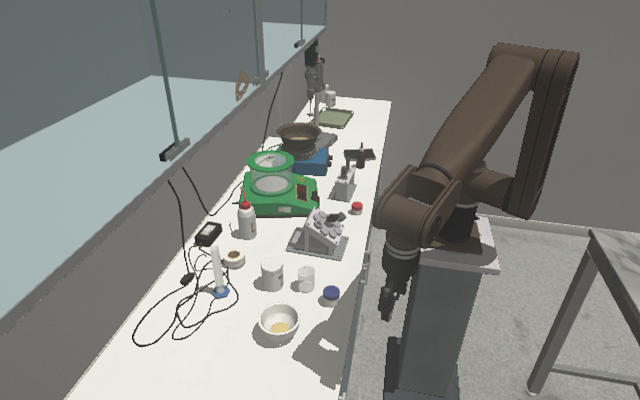

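View pics/wrist0.png

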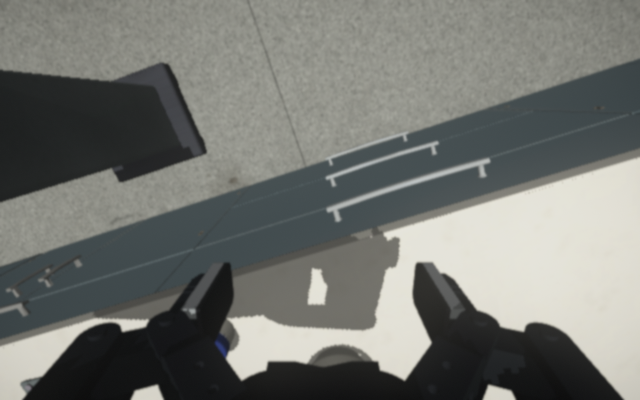

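The scene view shows the stand at about (292,203), the rack at (370,258), and the red-lidded jar at (319,252). In the side view the stand is at (320,232) and the rack at (345,183). I'll zoom in next.

```bash
python3 - <<'E'
from h import *
a=load('scene0')['pixels'][165:295,240:420]; cv2.imwrite('pics/sz.png',cv2.resize(a,None,fx=4.4,fy=4.4,interpolation=cv2.INTER_CUBIC))
a=load('side0')['pixels'][150:270,270:380]; cv2.imwrite('pics/dz.png',cv2.resize(a,None,fx=5,fy=5,interpolation=cv2.INTER_CUBIC))
E
```

```text
(no output)
```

View pics/sz.png

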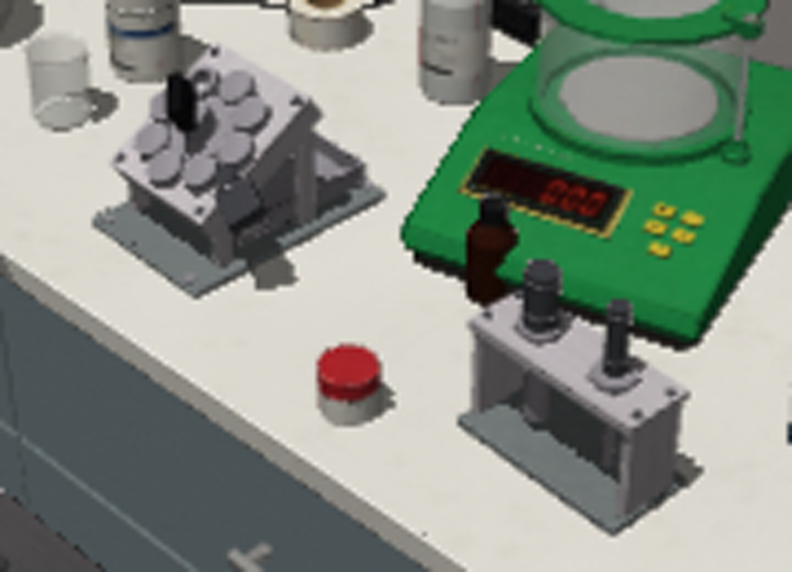

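View pics/dz.png

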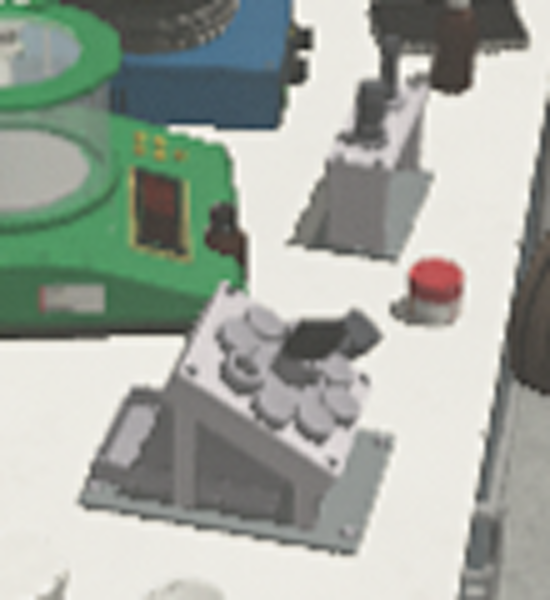

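```bash
python3 - <<'E'
from h import *
c=load('scene0');P=cloud(c)
for n,(zu,zv) in dict(grip=(182,85),bush=(205,80),pl_top=(215,50),pl_r=(310,105),pl_l=(120,160),pl_bot=(205,210),base_l=(97,222),base_b=(197,293),base_r=(380,190),jar=(350,365),rk_l=(475,320),rk_b=(640,420),rk_r=(685,390),thick=(542,275),slim=(620,305),amber=(490,215),beak=(60,60)).items():
    u,v=240+zu/4.4,165+zv/4.4; print(n,round(u,1),round(v,1),P[int(v),int(u)].round(3), onplane(c,u,v,0.09).round(3))
E
```

```text
grip 281.4 184.3 [0.428 0.166 0.142] [0.481 0.229 0.09 ]
bush 286.6 183.2 [0.483 0.205 0.105] [0.499 0.221 0.09 ]
pl_top 288.9 176.4 [0.503 0.215 0.12 ] [0.536 0.251 0.09 ]
pl_r 310.5 188.9 [0.502 0.104 0.119] [0.531 0.133 0.09 ]
pl_l 267.3 201.4 [0.404 0.218 0.061] [0.377 0.181 0.09 ]
pl_bot 286.6 212.7 [0.4   0.115 0.066] [0.378 0.085 0.09 ]
base_l 262.0 215.5 [0.387 0.233 0.003] [0.313 0.13  0.09 ]
base_b 284.8 231.6 [0.374 0.1   0.01 ] [0.308 0.015 0.09 ]
base_r 326.4 208.2 [0.567 0.092 0.01 ] [0.485 0.01  0.09 ]
jar 319.5 248.0 [ 0.369 -0.07   0.041] [ 0.326 -0.116  0.09 ]
rk_l 348.0 237.7 [ 0.417 -0.141  0.092] [ 0.418 -0.144  0.09 ]
rk_b 385.5 260.5 [ 0.413 -0.287  0.093] [ 0.415 -0.287  0.09 ]
rk_r 395.7 253.6 [ 0.46  -0.287  0.09 ] [ 0.459 -0.29   0.09 ]
thick 363.2 227.5 [ 0.434 -0.186  0.144] [ 0.488 -0.144  0.09 ]
slim 380.9 234.3 [ 0.435 -0.247  0.151] [ 0.5   -0.205  0.09 ]
amber 351.4 213.9 [ 0.527 -0.06   0.084] [ 0.518 -0.07   0.09 ]
beak 253.6 178.6 [0.485 0.403 0.042] [0.437 0.331 0.09 ]
```

```bash
cat >> h.py <<'E'
def delta(pt,Rt,cur=None):
    """needed turn (rotvec) and shift in tool axes"""
    p,r,s=tool()
    w=R.from_matrix(r.T@Rt).as_rotvec(); d=r.T@(np.array(pt)-p)
    print('turn',w.round(3).tolist(),'deg',np.degrees(np.linalg.norm(w)).round(1),'shift',d.round(4).tolist(),'|d|',np.linalg.norm(d).round(3))
    return w,d
def Rtool(y,z):
    y=np.array(y,float);y/=np.linalg.norm(y);z=np.array(z,float);z-=y*(y@z);z/=np.linalg.norm(z)
    return np.stack([np.cross(y,z),y,z],1)
E
python3 - <<'E'
from h import *
p,r,s=tool(); print(r.round(3))
# tool down; z along world y -> x = y cross z
for z in ([0,1,0],[0,-1,0]):
    Rt=Rtool([0,0,-1],z); print(Rt); delta([0.42,0.165,0.26],Rt)
E
```

```text
[[ 0.95  -0.001  0.312]
 [-0.312 -0.002  0.95 ]
 [-0.    -1.    -0.002]]
[[ 1.  0.  0.]
 [-0.  0.  1.]
 [ 0. -1.  0.]]
turn [0.002, -0.317, -0.001] deg 18.2 shift [0.3478, -0.0639, -0.3869] |d| 0.524
[[-1.  0.  0.]
 [-0.  0. -1.]
 [-0. -1.  0.]]
turn [0.001, 2.825, 0.002] deg 161.8 shift [0.3478, -0.0639, -0.3869] |d| 0.524
```

Call:
jog_arm(deltas=[[[0,0,0],[0.1,-0.1,-0.1],1],[[0,-0.16,0],[0.17,-0.1,-0.2],1],[[0,-0.317,0],[0.37,-0.085,-0.38],1],[[0,-0.317,0],[0.37,-0.085,-0.38],1],[[0,-0.317,0],[0.37,-0.085,-0.38],1],[[0,-0.317,0],[0.37,-0.085,-0.38],1],[[0,-0.317,0],[0.37,-0.085,-0.38],1],[[0,-0.317,0],[0.37,-0.085,-0.38],1],[[0,-0.317,0],[0.37,-0.085,-0.38],1],[[0,-0.317,0],[0.37,-0.085,-0.38],1]])

```text
time: 0.98
eef_pos: [0.3875, 0.2755, 0.268]
tcp_rot: [0.708, -0.0, -0.0, -0.707]
contact_force: [0.6, 0.2, 0.4]
opening: 1.001
```

```bash
python3 - <<'E'
from h import *
p,r,s=tool(); print(s['qpos'].round(4))
delta([0.43,0.165,0.28],Rtool([0,0,-1],[0,1,0]))
E
```

```text
[ 4.0500e-01 -2.1590e-01  1.9634e+00 -1.2000e-03  1.3953e+00 -1.1662e+00]
turn [0.002, 0.001, -0.001] deg 0.1 shift [0.0424, -0.0119, -0.1106] |d| 0.119
```

Call:
jog_arm(deltas=[[[0,0,0],[0.04,-0.01,-0.11],1],[[0,0,0],[0.04,-0.01,-0.11],1],[[0,0,0],[0.04,-0.01,-0.11],1],[[0,0,0],[0.04,-0.01,-0.11],1],[[0,0,0],[0.04,-0.01,-0.11],1],[[0,0,0],[0.04,-0.01,-0.11],1]])

```text
time: 1.48
eef_pos: [0.4273, 0.1657, 0.2778]
tcp_rot: [0.708, -0.001, -0.001, -0.707]
contact_force: [0.4, 0.4, 0.7]
opening: 0.999
```

```bash
python3 - <<'E'
from h import *
p,r,s=tool(); print(s['qpos'].round(4),s['dq'].round(3),p)
snap('wrist','w1')
E
```

```text
[ 1.4840e-01 -2.6350e-01  1.9847e+00 -9.0000e-04  1.4221e+00 -1.4222e+00] [ 0.033  0.003  0.001 -0.002 -0.001 -0.001] [0.42728536 0.16565066 0.27777844]
```

View pics/w1.png

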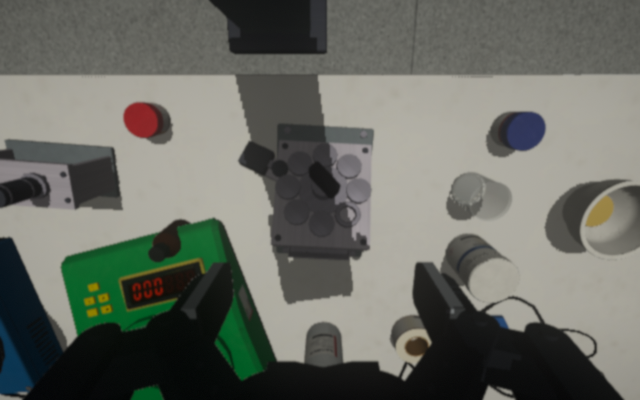

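The wrist view shows the turret at about (322,187), with the grip bar running (312,168) to (333,190). The open bush is at (346,214), roughly 45° counter-clockwise of upslope, which is the first click. The rack is at the left.

```bash
python3 - <<'E'
from h import *
c=load('w1');P=cloud(c)
a=c['pixels'][110:310,230:400]; cv2.imwrite('pics/w1z.png',cv2.resize(a,None,fx=3,fy=3,interpolation=cv2.INTER_CUBIC))
# plate plane from depth: RANSAC in region, normal constraint 30deg
Q=P[120:262,272:378].reshape(-1,3);Q=Q[~np.isnan(Q[:,0])]
rng=np.random.default_rng(0);best=None
n0=None
for k in range(3000):
    t=Q[rng.choice(len(Q),3,False)];n=np.cross(t[1]-t[0],t[2]-t[0]);l=np.linalg.norm(n)
    if l<1e-5: continue
    n/=l; n*=np.sign(n[2])
    if not(0.84<n[2]<0.89): continue
    m=abs((Q-t[0])@n)<0.002
    if best is None or m.sum()>best.sum(): best=m
for _ in range(3):
    ce=Q[best].mean(0);n=np.linalg.svd(Q[best]-ce,full_matrices=False)[2][2];n*=np.sign(n[2]);best=abs((Q-ce)@n)<0.002
print(best.sum(),len(Q),n.round(4),'yaw',np.arctan2(-n[1],-n[0]),'tilt',np.degrees(np.arccos(n[2])), ce)
E
```

```text
4144 14996 [-0.4987  0.0275  0.8664] yaw -0.0550057716888492 tilt 29.96235288525987 [0.46199337 0.16753894 0.09743933]
```

View pics/w1z.png

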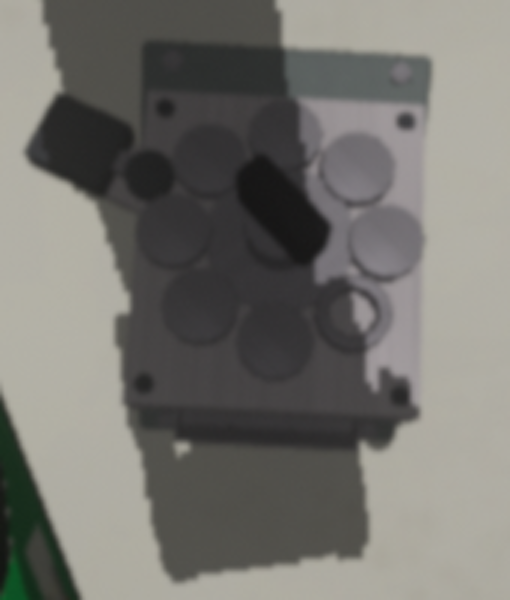

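```bash
python3 - <<'E'
from h import *
c=load('w1');P=cloud(c)
n=np.array([-0.4987,0.0275,0.8664]);n/=np.linalg.norm(n);ce=np.array([0.46199337,0.16753894,0.09743933])
Q=P[120:262,272:378].reshape(-1,3);Q=Q[~np.isnan(Q[:,0])]
d=(Q-ce)@n; h,e=np.histogram(d,np.arange(-.02,.06,.002)); print([(round(x*1000),k) for x,k in zip(e,h) if k>60])
def W(z,off): return onplane(c,230+z[0]/3,110+z[1]/3,p=ce+n*off,n=n)
for base in (0,-0.012):
    print('plate offset',base)
    S=np.array([W(z,base) for z in [(165,107),(405,121),(143,383),(400,396)]]); print(S.round(4), S.mean(0).round(4)); print('screw dx dy',np.linalg.norm(S[0]-S[1]),np.linalg.norm(S[2]-S[3]),np.linalg.norm(S[0]-S[2]),np.linalg.norm(S[1]-S[3]))
    C=np.array([W(z,base+0.012) for z in [(285,134),(358,168),(386,242),(275,341),(200,306),(174,234),(210,160)]]+[W((352,312),base+0.014)])
    A=C-np.outer((C-ce)@n,n)
    # circle radius 42
    op=[(0,3),(1,4),(2,5),(6,7)]
    m=np.array([(A[i]+A[j])/2 for i,j in op]); print('axis pts',m.round(4).tolist(), 'mean',m.mean(0).round(4)); print('rad',np.linalg.norm(A-m.mean(0),axis=1).round(4))
    b=A[7]-m.mean(0); print('bush dir',b.round(4))
    for L in [(145,95),(418,105),(127,405),(417,410)]: print('corner',W(L,base).round(4))
for z in ((163,165),(163,230),(152,345),(407,160),(410,200)):
    q=P[int(110+z[1]/3),int(230+z[0]/3)];print('face? offs',((q-ce)@n).round(4))
E
```

```text
[(-2, np.int64(2075)), (0, np.int64(2069)), (2, np.int64(129)), (4, np.int64(158)), (6, np.int64(917)), (8, np.int64(255)), (10, np.int64(2376)), (12, np.int64(1217)), (14, np.int64(130)), (54, np.int64(124)), (56, np.int64(312))]
plate offset 0
[[0.3988 0.1188 0.0626]
 [0.4046 0.2185 0.0628]
 [0.4979 0.1132 0.1198]
 [0.5034 0.2133 0.1198]] [0.4512 0.1659 0.0913]
screw dx dy 0.09985741945922513 0.10028804529984643 0.11452456065955761 0.11418186205523245
axis pts [[0.4495, 0.1662, 0.0903], [0.4498, 0.1663, 0.0904], [0.4506, 0.1662, 0.0909], [0.4496, 0.166, 0.0904]] mean [0.4499 0.1661 0.0905]
rad [0.0422 0.0419 0.0415 0.0414 0.0415 0.0413 0.0416 0.0409]
bush dir [0.0267 0.0274 0.0145]
corner [0.3942 0.1104 0.0602]
corner [0.3985 0.2241 0.0591]
corner [0.5052 0.1073 0.1242]
corner [0.5082 0.2198 0.1224]
plate offset -0.012
[[0.4005 0.1172 0.0498]
 [0.4064 0.2202 0.0499]
 [0.5028 0.1114 0.1089]
 [0.5085 0.2149 0.1088]] [0.4545 0.1659 0.0794]
screw dx dy 0.10312966235946758 0.1035743994434724 0.1182774333309233 0.1179235047841361
axis pts [[0.4467, 0.1665, 0.0887], [0.447, 0.1666, 0.0888], [0.4478, 0.1665, 0.0893], [0.4468, 0.1663, 0.0887]] mean [0.4471 0.1665 0.0889]
rad [0.0436 0.0433 0.0429 0.0428 0.0429 0.0427 0.043  0.0423]
bush dir [0.0276 0.0284 0.015 ]
corner [0.3957 0.1085 0.0473]
corner [0.4001 0.226  0.0461]
corner [0.5103 0.1053 0.1134]
corner [0.5134 0.2216 0.1115]
face? offs 0.0119
face? offs 0.0124
face? offs 0.0007
face? offs 0.0005
face? offs -0.0
```

```bash
python3 - <<'E'
from h import *
from scipy.optimize import least_squares
D=[((0.28696,1.57784,1.27862),(0.209982,0.640902,0.195469)),((-.2159,1.9634,1.3953),(.3875,.2755,.268)),((-.2635,1.9847,1.4221),(.42729,.16565,.27778))]
def f(x):
    L1,L2,zo,r0=x;o=[]
    for q,p in D:
        rp=np.sqrt(p[0]**2+p[1]**2-.1006**2)
        o+=[r0+L1*np.sin(q[0])+L2*np.sin(q[0]+q[1])-rp, zo+L1*np.cos(q[0])+L2*np.cos(q[0]+q[1])-p[2]]
    return o
for x0 in ([.5,.5,.2,0],):
    s=least_squares(f,x0,loss='soft_l1',f_scale=.001);print(s.x,np.round(s.fun,5) if 0 else np.round(f(s.x),4))
E
```

```text
[ 0.4376092   0.5682808  -0.05956501 -0.00088663] [-0.      0.      0.0001 -0.     -0.0001  0.    ]
```

Call:
jog_arm(deltas=[[[0,0,-0.2],[0.06,0,0],1],[[0,0,-0.4],[0.06,0,0],1],[[0,0,-0.4],[0.06,0,0],1],[[0,0,-0.4],[0.06,0,0],1],[[0,0,-0.4],[0.06,0,0],1]])

```text
time: 1.95
eef_pos: [0.4847, 0.1678, 0.2762]
tcp_rot: [0.693, 0.141, 0.137, -0.693]
contact_force: [-0.1, -0.1, 0.3]
opening: 0.998
```

```bash
python3 - <<'E'
from h import *
p,r,s=tool(); print(s['qpos'].round(4),s['dq'].round(3),p.round(4)); print(r.round(3))
E
```

```text
[ 0.1721 -0.3768  2.1118 -0.077   1.0175 -1.3763] [-0.022  0.033 -0.071  0.006  0.021 -0.011] [0.4847 0.1678 0.2762]
[[ 0.923  0.385 -0.005]
 [ 0.005  0.001  1.   ]
 [ 0.385 -0.923 -0.001]]
```

```bash
cat > kin.py <<'E'
import numpy as np
from scipy.spatial.transform import Rotation as R
from scipy.optimize import least_squares
LIM=np.array([[-2.77,2.77],[-.9,2.22],[.21,2.48],[-1.53,4.67],[.24,2.81],[-2.84,2.84]])
X0=[.24,.4376,.1,.568,0.0,.3]  # h L1 d L2 d2 Lt
def rot(ax,a): return R.from_euler(ax,a).as_matrix()
def fk(q,x):
    h,L1,d,L2,d2,Lt=x
    A=rot('z',q[0]); p=np.array([0,0,h]); A2=A@rot('y',q[1]); p=p+A2@[0,d,L1]
    A3=A2@rot('y',q[2]); p=p+A3@[0,0,L2]; A4=A3@rot('z',q[3]); p=p+A4@[0,d2,0]
    A5=A4@rot('y',q[4]); p=p+A5@[0,0,Lt]; A6=A5@rot('z',q[5])
    return p,A6
E
python3 - <<'E'
from kin import *
q=[0.1721,-0.3768,2.1118,-0.077,1.0175,-1.3763]
p,A=fk(q,X0);print(p,'\n',A.round(3))
q=[1.104,.28696,1.57784,0,1.27862,-.15];p,A=fk(q,X0);print(p,'\n',A.round(3))
E
```

```text
[0.49192928 0.16707792 0.27722186] 
 [[ 0.005 -0.923  0.385]
 [-1.    -0.005  0.001]
 [ 0.001 -0.385 -0.923]]
[0.21083866 0.64058729 0.1951078 ] 
 [[-0.312 -0.95  -0.001]
 [-0.95   0.312 -0.002]
 [ 0.002  0.    -1.   ]]
```

```bash
cat >> kin.py <<'E'
DATA=[([1.10401,0.28696,1.57784,0,1.27862,-.15],(0.209982,0.640902,0.195469)),
([.405,-.2159,1.9634,-.0012,1.3953,-1.1662],(.3875,.2755,.268)),
([.1484,-.2635,1.9847,-.0009,1.4221,-1.4222],(.42729,.16565,.27778)),
([0.1721,-0.3768,2.1118,-0.077,1.0175,-1.3763],(0.4847,0.1678,0.2762))]
def fit():
    return least_squares(lambda x:np.concatenate([fk(q,x)[0]-p for q,p in DATA]),X0)
def ttool(A): return np.stack([-A[:,1],A[:,2],-A[:,0]],1)
def ik(pt,Rt,x,starts=None):
    out=[]
    S=starts or [[.2,-.4,2.1,s,1.0,t] for s in(0,3.1,.8,-.8) for t in(-1.5,0,1.5)]
    lo,hi=LIM[:,0]+.01,LIM[:,1]-.01
    for q0 in S:
        def f(q):
            p,A=fk(q,x); return np.concatenate([(p-pt)*10,R.from_matrix(ttool(A).T@Rt).as_rotvec()*2])
        s=least_squares(f,np.clip(q0,lo+1e-3,hi-1e-3),bounds=(lo,hi)); out.append((s.cost,s.x))
    out.sort(key=lambda t:t[0]); return out
E
python3 - <<'E'
from kin import *
s=fit();print(s.x.round(4),s.fun.reshape(-1,3).round(4)); x=s.x
psi=-.056;O=np.array([.450,.166,0]);Rs=rot('z',psi)
n=Rs@[-.5,0,.866]; up=Rs@[.866,0,.5]; yl=Rs@[0,1,0]
from h import Rtool
def show(nm,pt,Rt):
    c,q=ik(pt,Rt,x)[0]; p,A=fk(q,x); print(nm,'cost %.2g'%c,q.round(3),'err mm',np.round(1e3*np.linalg.norm(p-pt),1),'deg',np.degrees(R.from_matrix(ttool(A).T@Rt).magnitude()).round(1))
ax=O+[0,0,.09]
for a in (0.785,0,-.785):
  for sg in (1,-1):
    z=np.cos(a)*yl-np.sin(a)*up
    show('turret aligned a=%.2f sg%d'%(a,sg),ax+n*.028,Rtool(-n,sg*z))
    show('  turret vertical-ish a=%.2f'%(a),ax+n*.028,Rtool([0,0,-1],sg*z))
hole=ax+up*.042
for tilt in (0,10,20,30):
    t=np.radians(tilt); y=Rs@[np.sin(t),0,-np.cos(t)]
    for hh in (.011,-.025): # rel: tip below face
        g=hole+n*(.109-(.006+.025) if hh<0 else .109+.016)
        show('punch tilt%d h%.3f'%(tilt,hh),g+y*.019,Rtool(y,yl))
E
```

```text
[2.224e-01 4.377e-01 1.005e-01 5.678e-01 4.000e-04 2.822e-01] [[ 0.     -0.      0.    ]
 [ 0.0002  0.0001 -0.    ]
 [-0.0002 -0.0001 -0.    ]
 [ 0.      0.0001 -0.    ]]
turret aligned a=0.79 sg1 cost 1.8e-20 [ 0.236 -0.409  2.466 -0.26   0.595 -1.885] err mm 0.0 deg 0.0
  turret vertical-ish a=0.79 cost 2.6e-30 [ 0.148 -0.111  2.159 -0.     1.093 -2.081] err mm 0.0 deg 0.0
turret aligned a=0.79 sg-1 cost 1.1e-20 [ 0.236 -0.409  2.466 -0.26   0.595  1.257] err mm 0.0 deg 0.0
  turret vertical-ish a=0.79 cost 1.2e-30 [ 0.148 -0.111  2.159  0.     1.093  1.061] err mm 0.0 deg 0.0
turret aligned a=0.00 sg1 cost 1.7e-21 [ 0.236 -0.409  2.466 -0.26   0.595 -1.1  ] err mm 0.0 deg 0.0
  turret vertical-ish a=0.00 cost 1.3e-30 [ 0.148 -0.111  2.159 -0.     1.093 -1.367] err mm 0.0 deg 0.0
turret aligned a=0.00 sg-1 cost 2.4e-21 [ 0.236 -0.409  2.466 -0.26   0.595  2.042] err mm 0.0 deg 0.0
  turret vertical-ish a=0.00 cost 3.7e-31 [ 0.148 -0.111  2.159 -0.     1.093  1.774] err mm 0.0 deg 0.0
turret aligned a=-0.79 sg1 cost 1.5e-20 [ 0.236 -0.409  2.466 -0.26   0.595 -0.315] err mm 0.0 deg 
[... 387 characters left out ...]
 -1.362] err mm 0.0 deg 0.0
punch tilt0 h-0.025 cost 3.4e-31 [ 0.143 -0.136  2.094 -0.     1.184 -1.372] err mm 0.0 deg 0.0
punch tilt10 h0.011 cost 3.6e-31 [ 0.177 -0.333  2.185 -0.045  1.12  -1.322] err mm 0.0 deg 0.0
punch tilt10 h-0.025 cost 4.7e-29 [ 0.164 -0.239  2.189 -0.044  1.022 -1.331] err mm 0.0 deg 0.0
punch tilt20 h0.011 cost 1.2e-27 [ 0.205 -0.436  2.279 -0.108  0.963 -1.263] err mm 0.0 deg 0.0
punch tilt20 h-0.025 cost 1e-29 [ 0.189 -0.336  2.285 -0.11   0.856 -1.267] err mm 0.0 deg 0.0
punch tilt30 h0.011 cost 2.6e-29 [ 0.238 -0.53   2.373 -0.203  0.804 -1.172] err mm 0.0 deg 0.0
punch tilt30 h-0.025 cost 3.1e-29 [ 0.219 -0.422  2.382 -0.216  0.686 -1.164] err mm 0.0 deg 0.0
```

```bash
cat > g.py <<'E'
from h import *
from kin import *
x=fit().x
psi=-.056;O=np.array([.450,.166,0]);Rs=rot('z',psi)
n=Rs@[-.5,0,.8660254]; up=Rs@[.8660254,0,.5]; yl=Rs@[0,1,0]; ax=O+[0,0,.09]; hole=ax+up*.042
def chk(pt,Rt,q0=None):
    p,r,s=tool()
    c,q=ik(pt,Rt,x,[q0 if q0 is not None else s['qpos']])[0]; print('  ik cost %.1g'%c,q.round(3)); return q
E
python3 - <<'E'
from g import *
z=np.cos(.785)*yl-np.sin(.785)*up; Rt=Rtool(-n,z); q=None
for hh in (.10,.06,.03):
    print(hh); delta(ax+n*hh,Rt); q=chk(ax+n*hh,Rt,q)
E
```

```text
0.1
turn [-0.074, -0.729, -0.111] deg 42.4 shift [-0.1165, 0.0592, 0.0015] |d| 0.131
  ik cost 2e-14 [ 0.271 -0.599  2.461 -0.227  0.793 -1.909]
0.06
turn [-0.074, -0.729, -0.111] deg 42.4 shift [-0.1114, 0.0989, 0.0004] |d| 0.149
  ik cost 2e-15 [ 0.251 -0.498  2.468 -0.241  0.683 -1.9  ]
0.03
turn [-0.074, -0.729, -0.111] deg 42.4 shift [-0.1076, 0.1287, -0.0005] |d| 0.168
  ik cost 3e-27 [ 0.237 -0.415  2.467 -0.258  0.601 -1.886]
```

Call:
jog_arm(deltas=[[[-0.074,-0.729,-0.111],[-0.1165,0.06,0.001],1],[[-0.074,-0.729,-0.111],[-0.1165,0.06,0.001],1],[[-0.074,-0.729,-0.111],[-0.1165,0.06,0.001],1],[[-0.074,-0.729,-0.111],[-0.1165,0.06,0.001],1],[[-0.074,-0.729,-0.111],[-0.1165,0.06,0.001],1],[[-0.074,-0.729,-0.111],[-0.1165,0.06,0.001],1],[[-0.074,-0.729,-0.111],[-0.1165,0.06,0.001],1],[[-0.074,-0.729,-0.111],[-0.1165,0.06,0.001],1],[[-0.074,-0.729,-0.111],[-0.1165,0.06,0.001],1]])

```text
time: 2.7
eef_pos: [0.4011, 0.1687, 0.177]
tcp_rot: [0.713, 0.41, -0.076, -0.564]
contact_force: [0.1, -0.3, 0.1]
opening: 1.0
```

```bash
python3 - <<'E'
from g import *
z=np.cos(.785)*yl-np.sin(.785)*up; Rt=Rtool(-n,z); 
snap('wrist','w2')
p,r,s=tool();print(s['qpos'].round(3))
for hh in (.06,.03): delta(ax+n*hh,Rt)
c=load('w2');print('bar top c',proj(c,ax+n*.057),'bush',proj(c,ax+n*.014+.042*(np.cos(.785)*up+np.sin(.785)*yl)))
E
```

```text
[ 0.27  -0.586  2.452 -0.227  0.787 -1.908]
turn [-0.0, -0.002, 0.001] deg 0.1 shift [-0.0006, 0.0398, 0.0008] |d| 0.04
turn [-0.0, -0.002, 0.001] deg 0.1 shift [-0.0007, 0.0698, 0.0008] |d| 0.07
bar top c (np.float64(323.3042210019538), np.float64(212.75069574284768)) bush (np.float64(323.267284006734), np.float64(240.17448356179682))
```

View pics/w2.png

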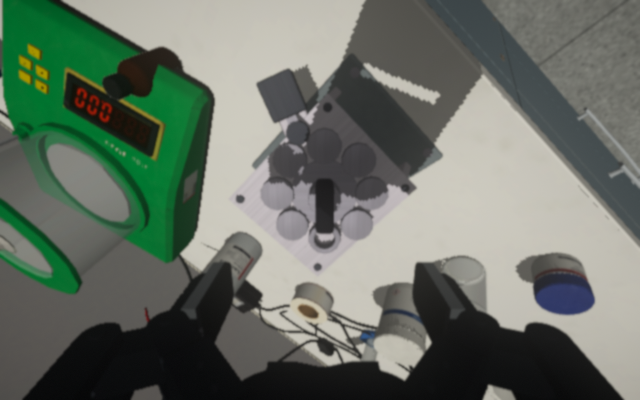

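The bar lies exactly along the tool's x, at column 324, with the bush below it at (323,240), both matching the projections. Next I descend and grip.

Call:
jog_arm(deltas=[[[0,0,0],[0,0.035,0.001],1],[[0,0,0],[0,0.069,0.001],0.6],[[0,0,0],[0,0.069,0.001],0.3],[[0,0,0],[0,0.069,0.001],0.2],[[0,0,0],[0,0.069,0.001],0],[[0,0,0],[0,0.069,0.001],0],[[0,0,0],[0,0.069,0.001],0],[[0,0,0],[0,0.069,0.001],0]], force=40)

```text
time: 3.42
eef_pos: [0.4357, 0.1678, 0.119]
tcp_rot: [0.712, 0.412, -0.074, -0.563]
contact_force: [0.0, -0.3, 0.1]
opening: 0.007
```

```bash
python3 - <<'E'
from g import *
p,r,s=tool();print(s['qpos'].round(3),s['contact_force'].round(1),s['wrist_torque'].round(2),s['opening'])
for a in (0.785,.4,0,-.1):
    z=np.cos(a)*yl-np.sin(a)*up; delta(ax+n*.03,Rtool(-n,z))
E
```

```text
[ 0.239 -0.397  2.451 -0.261  0.594 -1.878] [ 0.  -0.3  0.1] [0.01 0.23 0.01] 0.007283832062597032
turn [0.002, -0.002, 0.004] deg 0.3 shift [-0.0021, 0.0023, 0.0007] |d| 0.003
turn [0.001, 0.383, 0.005] deg 21.9 shift [-0.0021, 0.0023, 0.0007] |d| 0.003
turn [-0.0, 0.783, 0.005] deg 44.9 shift [-0.0021, 0.0023, 0.0007] |d| 0.003
turn [-0.0, 0.883, 0.005] deg 50.6 shift [-0.0021, 0.0023, 0.0007] |d| 0.003
```

```bash
python3 - <<'E'
from g import *
c=snap('wrist','w3'); a=c['pixels'][200:400,220:420]; cv2.imwrite('pics/w3z.png',cv2.resize(a,None,fx=3,fy=3,interpolation=cv2.INTER_CUBIC))
c=snap('side','d3'); a=c['pixels'][170:270,270:400]; cv2.imwrite('pics/d3z.png',cv2.resize(a,None,fx=5,fy=5,interpolation=cv2.INTER_CUBIC))
p,r,s=tool();print(p,(p-ax)@n,(p-ax)@up,(p-ax)@yl)
E
```

```text
[0.43535361 0.16767264 0.11825624] 0.03182914442926136 0.0013827855585225503 0.0008502440338787491
```

View pics/w3z.png

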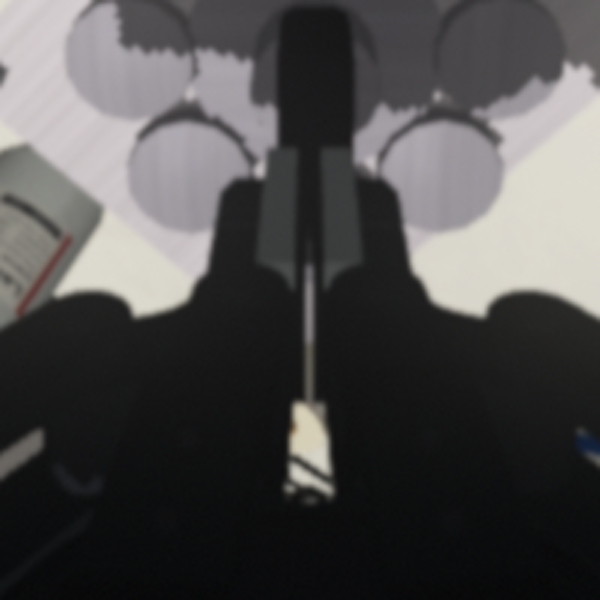

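View pics/d3z.png

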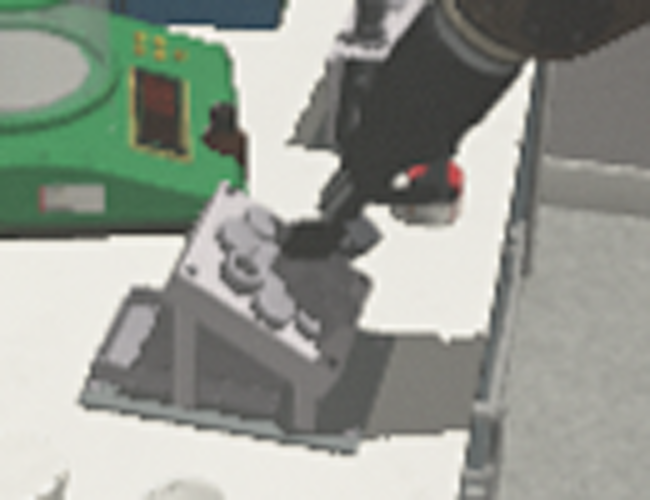

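```bash
python3 - <<'E'
from g import *
c=load('w3');P=cloud(c);p,r,s=tool()
print('tcp',proj(c,p),'grasp',proj(c,p-r[:,1]*.019),'bartop',proj(c,ax+n*.057), 'bar ends',proj(c,p*0+ax+n*.057+r[:,0]*.019),proj(c,ax+n*.057-r[:,0]*.019))
for v in (205,215,225,235,245,255,265,275,285):
    q=P[v,325]; q2=P[v,313]; f=lambda q:(r.T@(q-p)*1e3).round(0); print(v,'mid',f(q),'padL',f(q2), 'h',((q-ax)@n*1e3).round(0))
E
```

```text
tcp (np.float64(322.694172638517), np.float64(236.02266152643986)) grasp (np.float64(322.67126761944303), np.float64(249.81782357898325)) bartop (np.float64(323.30910567825697), np.float64(252.42896740135444)) bar ends (np.float64(323.290470422901), np.float64(283.19648444625415)) (np.float64(323.32908319568224), np.float64(219.44532450752794))
205 mid [-22.  -4.   1.] padL [-15.  17.  -6.] h 36.0
215 mid [-22. -21.   1.] padL [-20. -18.  -5.] h 53.0
225 mid [-17. -25.   1.] padL [-17. -25.  -5.] h 57.0
235 mid [-12. -26.   1.] padL [-11. -24.  -5.] h 57.0
245 mid [ -6. -26.   1.] padL [ -6. -25.  -5.] h 58.0
255 mid [-11. -46.   1.] padL [-11. -46.  -4.] h 78.0
265 mid [-11. -56.   1.] padL [-11. -55.  -4.] h 87.0
275 mid [-10. -62.   1.] padL [-10. -63.  -4.] h 94.0
285 mid [-10. -70.   1.] padL [-11. -71.  -4.] h 102.0
```

```bash
python3 - <<'E'
from g import *
for nm in ('w2','w3'):
    c=load(nm);Z=c['range_z'];M=c['mount']
    h,w=Z.shape;u,v=np.meshgrid(np.arange(w),np.arange(h))
    P=np.stack([(u-c['cx'])/c['fx']*Z,-(v-c['cy'])/c['fy']*Z,-Z],-1)@M[:3,:3].T+M[:3,3]
    cols=(205,215,222,226,230,425,440) if nm=='w2' else (305,309,313,318,323,330,337,342)
    for cc in cols:
        print(nm,cc,[(rr,(P[rr,cc]*1e3).round().astype(int).tolist()) for rr in (range(258,300,6) if nm=='w2' else range(244,270,4))])
E
```

```text
w2 205 [(258, [220, 392, -238]), (264, [240, 404, -245]), (270, [159, 238, -176]), (276, [-11, -64, -48]), (282, [-11, -68, -46]), (288, [-11, -73, -45]), (294, [-11, -77, -44])]
w2 215 [(258, [150, 258, -167]), (264, [-11, -53, -47]), (270, [-11, -59, -45]), (276, [-11, -65, -44]), (282, [-12, -69, -42]), (288, [-8, -68, -43]), (294, [-6, -69, -43])]
w2 222 [(258, [149, 256, -155]), (264, [-11, -54, -44]), (270, [-11, -59, -42]), (276, [-9, -60, -42]), (282, [-7, -62, -42]), (288, [-4, -62, -42]), (294, [-1, -62, -43])]
w2 226 [(258, [149, 256, -149]), (264, [-11, -53, -43]), (270, [-8, -54, -42]), (276, [-6, -56, -42]), (282, [-3, -56, -43]), (288, [-1, -57, -42]), (294, [2, -57, -43])]
w2 230 [(258, [150, 258, -143]), (264, [-8, -48, -43]), (270, [-5, -49, -43]), (276, [-3, -50, -42]), (282, [0, -51, -42]), (288, [3, -52, -42]), (294, [6, -52, -43])]
w2 425 [(258, [118, 198, 137]), (264, [-11, -54, 45]), (270, [-11, -60, 44]), (276, [-10, -62, 43]), (282, [-8, -63, 43]), (288, [-5, -64, 43]), (294, [-3, -64, 43])]
w2 440 [(258, [114, 190, 154]), (264, [124, 193, 156]), (270, [136,
[... 692 characters left out ...]
2]), (260, [-11, -50, -2]), (264, [-10, -53, -2]), (268, [-11, -57, -2])]
w3 323 [(244, [-7, -25, 1]), (248, [-4, -24, 1]), (252, [-3, -25, 1]), (256, [0, -25, 1]), (260, [2, -26, 1]), (264, [5, -24, 1]), (268, [8, -24, 1])]
w3 330 [(244, [-7, -26, 4]), (248, [-5, -26, 4]), (252, [-11, -42, 4]), (256, [-11, -46, 4]), (260, [-11, -49, 4]), (264, [-11, -55, 4]), (268, [-10, -56, 4])]
w3 337 [(244, [-6, -23, 8]), (248, [-4, -23, 8]), (252, [-11, -41, 7]), (256, [-11, -47, 7]), (260, [-11, -51, 7]), (264, [-11, -54, 7]), (268, [-11, -57, 7])]
w3 342 [(244, [17, 25, 14]), (248, [20, 25, 14]), (252, [22, 24, 14]), (256, [30, 33, 15]), (260, [-7, -43, 10]), (264, [-7, -47, 9]), (268, [-7, -50, 9])]
```

The depth shows the finger ends about 41 mm behind the reported TCP: shut at tool y ≈ −41 mm, open ≈ −53 mm. The bar top sits at −25 mm, where it should be. So the fingers shut above the bar without touching it, which matches zero contact force. I'll use this measured offset from here on and check reach for the deeper pose.

```bash
python3 - <<'E'
from g import *
for hh in (.0,-.005,-.010):
  for a in (.785,0):
    z=np.cos(a)*yl-np.sin(a)*up; Rt=Rtool(-n,z); print(hh,a); delta(ax+n*hh,Rt); chk(ax+n*hh,Rt)
for t in (25,20):
    y=Rs@[np.sin(np.radians(t)),0,-np.cos(np.radians(t))]
    for a in (.785,0):
        z=np.cos(a)*yl-np.sin(a)*up; Rt=Rtool(y,z); print(t,a); delta(ax+n*.033+y*.041,Rt); chk(ax+n*.033+y*.041,Rt)
E
```

```text
0.0 0.785
turn [0.001, -0.002, 0.003] deg 0.2 shift [-0.0017, 0.0318, 0.0004] |d| 0.032
  ik cost 2e-16 [ 0.224 -0.327  2.459 -0.282  0.52  -1.865]
0.0 0
turn [-0.0, 0.783, 0.003] deg 44.9 shift [-0.0017, 0.0318, 0.0004] |d| 0.032
  ik cost 6e-22 [ 0.224 -0.327  2.459 -0.282  0.52  -1.08 ]
-0.005 0.785
turn [0.001, -0.002, 0.003] deg 0.2 shift [-0.0017, 0.0368, 0.0004] |d| 0.037
  ik cost 2e-21 [ 0.222 -0.311  2.458 -0.287  0.506 -1.861]
-0.005 0
turn [-0.0, 0.783, 0.003] deg 44.9 shift [-0.0017, 0.0368, 0.0004] |d| 0.037
  ik cost 8e-16 [ 0.222 -0.311  2.458 -0.287  0.506 -1.076]
-0.01 0.785
turn [0.001, -0.002, 0.003] deg 0.2 shift [-0.0017, 0.0418, 0.0004] |d| 0.042
  ik cost 2e-20 [ 0.22  -0.296  2.456 -0.292  0.493 -1.856]
-0.01 0
turn [-0.0, 0.783, 0.003] deg 44.9 shift [-0.0017, 0.0418, 0.0004] |d| 0.042
  ik cost 2e-18 [ 0.22  -0.296  2.456 -0.292  0.493 -1.071]
25 0.785
turn [0.063, -0.0, 0.065] deg 5.2 shift [-0.0042, 0.0397, 0.0029] |d| 0.04
  ik cost 1e-21 [ 0.207 -0.272  2.414 -0.2    0.586 -1.948]
25 0
turn [0.034, 0.782, 0.086] deg 45.1 shift [-0.0042, 0.0397, 0.0029] |d| 0.04
  ik cost 2e-20 [ 0.207 -0.272  2.414 -0.2    0.586 -1.165]
20 0.785
turn [0.124, 0.006, 0.127] deg 10.2 shift [-0.0067, 0.0392, 0.0054] |d| 0.04
  ik cost 6e-31 [ 0.193 -0.237  2.37  -0.136  0.674 -2.007]
20 0
turn [0.068, 0.781, 0.169] deg 45.9 shift [-0.0067, 0.0392, 0.0054] |d| 0.04
  ik cost 2e-21 [ 0.193 -0.237  2.37  -0.136  0.674 -1.23 ]
```

Call:
jog_arm(deltas=[[[0,0,0],[0,0,0],0.6],[[0,0,0],[0,0,0],0.6],[[0,0,0],[0,0,0],0.6],[[0,0,0],[0,0,0],0.6],[[0,0,0],[-0.001,0.015,0],0.6],[[0,0,0],[-0.002,0.025,0],0.6],[[0,0,0],[-0.002,0.037,0],0.6],[[0,0,0],[-0.002,0.037,0],0.6]], force=40)

```text
time: 4.18
eef_pos: [0.4517, 0.1648, 0.0833]
tcp_rot: [0.713, 0.41, -0.076, -0.564]
contact_force: [-0.5, 0.0, -0.3]
opening: 0.598
```

Call:
jog_arm(deltas=[[[0,0,0],[0,0,0],0],[[0,0,0],[0,0,0],0],[[0,0,0],[0,0,0],0],[[0,0,0],[0,0,0],0],[[0,0,0],[0,0,0],0],[[0,0,0],[0,0,0],0]], force=40)

```text
time: 4.68
eef_pos: [0.4518, 0.1654, 0.0845]
tcp_rot: [0.713, 0.41, -0.076, -0.564]
contact_force: [-6.1, 1.8, 5.9]
opening: 0.159
```

```bash
python3 - <<'E'
from g import *
p,r,s=tool();print(s['qpos'].round(3),s['contact_force'].round(1),s['wrist_torque'].round(2),s['opening'])
print((p-ax)@n)
for a in (0.785,0,-.05):
    z=np.cos(a)*yl-np.sin(a)*up; delta(ax-n*.005,Rtool(-n,z))
E
```

```text
[ 0.221 -0.285  2.444 -0.291  0.493 -1.855] [-6.1  1.8  5.9] [0.19 0.56 0.13] 0.15853705481074187
-0.005684031074657292
turn [-0.001, -0.002, 0.001] deg 0.1 shift [0.0012, -0.0007, -0.0004] |d| 0.001
turn [-0.001, 0.783, 0.001] deg 44.9 shift [0.0012, -0.0007, -0.0004] |d| 0.001
turn [-0.001, 0.833, 0.001] deg 47.7 shift [0.0012, -0.0007, -0.0004] |d| 0.001
```

The bar is gripped: opening 0.159 is about 13.5 mm. Now I turn it clockwise.

Call:
jog_arm(deltas=[[[0,0.12,0],[0.001,-0.001,0],0],[[0,0.24,0],[0.001,-0.001,0],0],[[0,0.36,0],[0.001,-0.001,0],0],[[0,0.48,0],[0.001,-0.001,0],0],[[0,0.6,0],[0.001,-0.001,0],0],[[0,0.7,0],[0.001,-0.001,0],0],[[0,0.783,0],[0.001,-0.001,0],0],[[0,0.783,0],[0.001,-0.001,0],0],[[0,0.783,0],[0.001,-0.001,0],0]], force=60)

```text
time: 5.43
eef_pos: [0.4516, 0.1654, 0.0846]
tcp_rot: [0.688, 0.164, 0.202, -0.678]
contact_force: [9.9, -1.5, -11.3]
opening: 0.152
```

```bash
python3 - <<'E'
from g import *
p,r,s=tool();print(s['qpos'].round(3),s['contact_force'].round(1),s['wrist_torque'].round(2),s['opening'])
z=np.cos(0)*yl-np.sin(0)*up; delta(ax-n*.005,Rtool(-n,z))
E
```

```text
[ 0.222 -0.285  2.444 -0.293  0.494 -1.07 ] [  9.9  -1.5 -11.3] [-0.29 -0.25 -0.13] 0.1515538900898554
turn [-0.0, 0.001, -0.0] deg 0.0 shift [0.0013, -0.0005, 0.0005] |d| 0.001
```

Now I release slowly and retreat along the axis.

Call:
jog_arm(deltas=[[[0,0,0],[0,0,0],0.5],[[0,0,0],[0,0,0],0.6],[[0,0,0],[0,0,0],0.7],[[0,0,0],[0,0,0],0.8],[[0,0,0],[0,-0.02,0],0.8],[[0,0,0],[0,-0.06,0],0.8],[[0,0,0],[0,-0.1,0],0.8],[[0,0,0],[0,-0.12,0],0.8],[[0,0,0],[0,-0.12,0],0.8]])

```text
time: 6.18
eef_pos: [0.3934, 0.1701, 0.1955]
tcp_rot: [0.685, 0.168, 0.205, -0.678]
contact_force: [0.2, 0.0, -0.4]
opening: 0.8
```

```bash
python3 - <<'E'
from g import *
c=snap('wrist','w4'); p,r,s=tool(); print(s['contact_force'].round(1),s['qpos'].round(3))
print('bush0',proj(c,ax+n*.014+.042*up))
a=c['pixels'][100:300,220:420]; cv2.imwrite('pics/w4z.png',cv2.resize(a,None,fx=3,fy=3,interpolation=cv2.INTER_CUBIC))
E
```

```text
[ 0.2  0.1 -0.9] [ 0.28  -0.632  2.45  -0.224  0.829 -1.126]
bush0 (np.float64(320.947078671735), np.float64(227.85584014595386))
```

View pics/w4z.png

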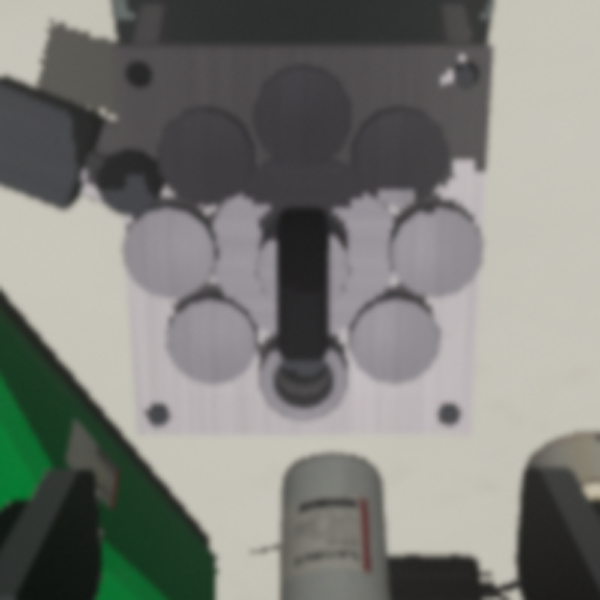

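The turret is now at 0: bar vertical at column 321, open bush at about (321,226), directly upslope, against a predicted (321,228). I refine the stand pose from this closer view, then move to look at the rack.

```bash
python3 - <<'E'
from g import *
c=load('w4')
def W(z,off): return onplane(c,220+z[0]/3,100+z[1]/3,p=ax+n*off,n=n)
S=np.array([W(z,0) for z in [(138,73),(466,72),(158,413),(449,413)]]); f=lambda q:np.round([(q-ax)@up,(q-ax)@yl,(q-ax)@n],4)
print('screws',[f(q).tolist() for q in S],'mean',f(S.mean(0)))
C=[f(W(z,.012)).tolist() for z in [(303,114),(396,151),(437,248),(394,338),(212,338),(169,249),(206,151)]];print(C)
print('axis from pairs',(np.mean([C[1],C[4]],0)),np.mean([C[2],C[5]],0),np.mean([C[6],C[3]],0)); print('bush',f(W((303,377),.014)))
# depth plane here
P=cloud(c)[110:245,255:385].reshape(-1,3);P=P[~np.isnan(P[:,0])];d=(P-ax)@n;m=abs(d)<.004
Q=P[m];ce=Q.mean(0);nn=np.linalg.svd(Q-ce,full_matrices=False)[2][2];nn*=np.sign(nn[2]);print(nn,'yaw',np.arctan2(-nn[1],-nn[0]),'tilt',np.degrees(np.arccos(nn[2])),'offs',np.median(d[m]),m.sum())
# rack look: pose
R0=Rtool([0,0,-1],[0,1,0])
for pt in ([.42,.0,.3],[.42,-.20,.30]): delta(pt,R0); chk(np.array(pt),R0,[-.3,-.3,2,0,1.4,-1.8])
E
```

```text
screws [[-0.0552, -0.0504, -0.0], [-0.0555, 0.0502, -0.0], [0.0589, -0.05, -0.0], [0.059, 0.0505, -0.0]] mean [ 0.0018  0.0001 -0.    ]
[[-0.0442, 0.0002, 0.012], [-0.0332, 0.0282, 0.012], [-0.0029, 0.042, 0.012], [0.027, 0.0294, 0.012], [0.0269, -0.0292, 0.012], [-0.0027, -0.0417, 0.012], [-0.0332, -0.0291, 0.012]]
axis from pairs [-0.00315 -0.0005   0.012  ] [-0.0028   0.00015  0.012  ] [-0.0031   0.00015  0.012  ]
bush [0.0397 0.0001 0.014 ]
[-0.49846446  0.02741635  0.8664765 ] yaw -0.0549462613175563 tilt 29.94826759820164 offs 0.0003171107567726479 6264
turn [0.012, -0.053, 0.531] deg 30.6 shift [0.0859, -0.0747, -0.1676] |d| 0.203
  ik cost 1e-26 [-0.243 -0.369  2.026 -0.     1.485 -1.813]
turn [0.012, -0.053, 0.531] deg 30.6 shift [0.0955, -0.0697, -0.3673] |d| 0.386
  ik cost 6e-30 [-0.663 -0.254  1.938  0.     1.458 -2.234]
```

Call:
jog_arm(deltas=[[[0,-0.03,0.3],[0.05,-0.07,-0.04],0.8],[[0,-0.053,0.531],[0.09,-0.07,-0.1],0.8],[[0,-0.053,0.531],[0.09,-0.07,-0.34],0.8],[[0,-0.053,0.531],[0.09,-0.07,-0.34],0.8],[[0,-0.053,0.531],[0.09,-0.07,-0.34],0.8],[[0,-0.053,0.531],[0.09,-0.07,-0.34],0.8],[[0,-0.053,0.531],[0.09,-0.07,-0.34],0.8],[[0,-0.053,0.531],[0.09,-0.07,-0.34],0.8],[[0,-0.053,0.531],[0.09,-0.07,-0.34],0.8],[[0,-0.053,0.531],[0.09,-0.07,-0.34],0.8]])

```text
time: 7.07
eef_pos: [0.4163, -0.1782, 0.2962]
tcp_rot: [0.711, -0.005, 0.003, -0.703]
contact_force: [0.2, -0.4, -0.1]
opening: 0.802
```

Call:
jog_arm(deltas=[[[0,0,0],[0,0,-0.03],0.8],[[0,0,0],[0,0,-0.03],0.8],[[0,0,0],[0,0,-0.03],0.8],[[0,0,0],[0,0,-0.03],0.8]])

```text
time: 7.4
eef_pos: [0.4158, -0.2076, 0.295]
tcp_rot: [0.711, -0.005, 0.002, -0.704]
contact_force: [0.4, -0.6, -0.4]
opening: 0.801
```

```bash
python3 - <<'E'
from g import *
c=snap('wrist','w5'); p,r,s=tool(); print(p.round(4),s['qpos'].round(3),s['dq'].round(3));print(r.round(3))
E
```

```text
[ 0.416  -0.2073  0.2954] [-0.674 -0.257  1.948 -0.011  1.447 -2.234] [ 0.014 -0.016 -0.004 -0.001  0.001 -0.002]
[[ 1.    -0.004  0.009]
 [-0.009 -0.011  1.   ]
 [-0.004 -1.    -0.011]]
```

View pics/w5.png

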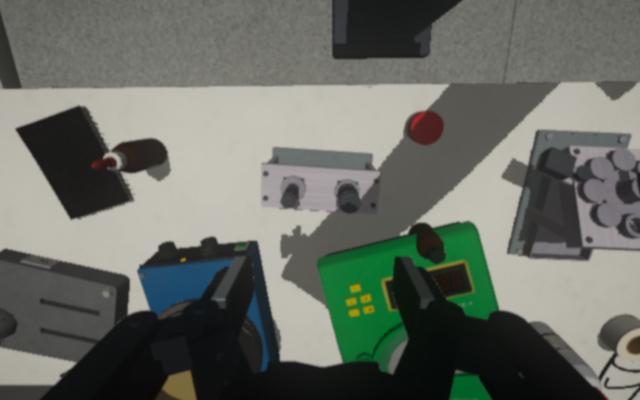

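The wrist view shows the slim punch at about (292,192), the thick one at (348,196), and the rack top from (262,163) to (378,212).

```bash
python3 - <<'E'
from g import *
c=load('w5'); a=c['pixels'][140:230,250:390]; cv2.imwrite('pics/w5z.png',cv2.resize(a,None,fx=5.5,fy=5.5,interpolation=cv2.INTER_CUBIC))
P=cloud(c)
for u,v in ((320,175),(320,205),(270,200),(370,205),(292,205),(288,188),(293,200),(345,190),(350,205)): print(u,v,P[v,u].round(4))
E
```

```text
320 175 [ 0.4216 -0.2129  0.09  ]
320 205 [ 0.461  -0.2134  0.0894]
270 200 [ 0.4535 -0.2773  0.0904]
370 205 [ 0.461  -0.1494  0.091 ]
292 205 [ 0.4411 -0.2423  0.1509]
288 188 [ 0.4292 -0.2493  0.1235]
293 200 [ 0.4349 -0.2408  0.1525]
345 190 [ 0.4304 -0.1839  0.13  ]
350 205 [ 0.4445 -0.1789  0.1416]
```

View pics/w5z.png

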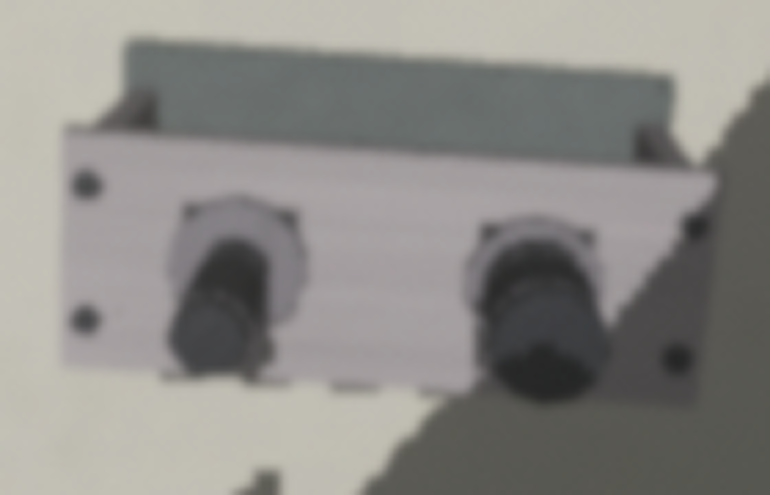

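```bash
python3 - <<'E'
from g import *
c=load('w5')
W=lambda z,h: onplane(c,250+z[0]/5.5,140+z[1]/5.5,h)
Co=np.array([W(z,.09) for z in ((63,127),(718,175),(697,407),(60,367))]); print(Co.round(4).tolist()); print('len',[np.linalg.norm(Co[i]-Co[(i+1)%4]).round(4) for i in range(4)])
ctr=Co.mean(0); yd=(Co[1]+Co[2]-Co[0]-Co[3]); yaw=np.arctan2(-yd[0],yd[1]); print('ctr',ctr.round(4),'yaw',yaw)
S=np.array([W(z,.09) for z in ((87,185),(697,225),(677,360),(86,320))]);yd=(S[1]+S[2]-S[0]-S[3]);print('screw ctr',S.mean(0).round(4),'yaw',np.arctan2(-yd[0],yd[1]))
yw=np.array([-np.sin(yaw),np.cos(yaw),0])
print('holes',(ctr-.034*yw).round(4),(ctr+.034*yw).round(4))
print('slim collar',W((238,262),.096).round(4),'slim top',W((212,340),.152).round(4), 'thick collar',W((535,278),.096).round(4))
P=cloud(c); 
m=(P[...,2]>.149)&(P[...,2]<.156)&(abs(P[...,0]-.437)<.03)&(abs(P[...,1]+.245)<.03); print('slim top depth',m.sum(),np.nanmean(P[m],0).round(4), np.ptp(P[m],0).round(4))
v,u=np.nonzero(m);print('px',u.mean(),v.mean(),u.min(),u.max(),v.min(),v.max())
for zz in (.10,.11,.12,.13,.14):
    m=(abs(P[...,2]-zz)<.005)&(abs(P[...,0]-.437)<.03)&(abs(P[...,1]+.245)<.03);Q=P[m];print(zz,m.sum(),Q.mean(0).round(4),Q.min(0).round(4),Q.max(0).round(4))
E
```

```text
[[0.406, -0.285, 0.09], [0.4182, -0.1377, 0.09], [0.4736, -0.1401, 0.09], [0.4626, -0.2897, 0.09]]
len [np.float64(0.1478), np.float64(0.0555), np.float64(0.1499), np.float64(0.0569)]
ctr [ 0.4401 -0.2131  0.09  ] yaw -0.07797871920088904
screw ctr [ 0.4405 -0.2126  0.09  ] yaw -0.07669607172886415
holes [ 0.4374 -0.247   0.09  ] [ 0.4427 -0.1792  0.09  ]
slim collar [ 0.436  -0.2462  0.096 ] slim top [ 0.4371 -0.2457  0.152 ] thick collar [ 0.4403 -0.1791  0.096 ]
slim top depth 161 [ 0.436  -0.2472  0.1513] [0.0142 0.0152 0.0044]
px 287.167701863354 200.69565217391303 280 294 194 207
0.1 223 [ 0.4327 -0.246   0.0963] [ 0.4212 -0.2629  0.095 ] [ 0.4509 -0.2328  0.1047]
0.11 33 [ 0.4313 -0.245   0.1099] [ 0.4287 -0.2548  0.1058] [ 0.4408 -0.2393  0.1148]
0.12 29 [ 0.4307 -0.2457  0.1201] [ 0.4289 -0.2535  0.1151] [ 0.4367 -0.2396  0.1249]
0.13 34 [ 0.4311 -0.2454  0.1298] [ 0.4289 -0.2539  0.125 ] [ 0.4369 -0.2397  0.1349]
0.14 28 [ 0.431  -0.2447  0.1396] [ 0.4289 -0.2523  0.135 ] [ 0.4373 -0.2394  0.1447]
```

```bash
cat >> g.py <<'E'
def tl(deg): t=np.radians(deg); return Rs@[np.sin(t),0,-np.cos(t)]
SL=np.array([.4363,-.2465,0])
GH=.126   # grip height in the rack (z of grasp point)
E
python3 - <<'E'
from g import *
for tau in (-20,-10):
    y=tl(tau);Rt=Rtool(y,yl);print('tau',tau)
    q=[-.6,-.2,1.9,0,1.3,-2.2]
    for nm,pt in (('pre',SL+[0,0,GH]+y*(.06-.075)),('grasp',SL+[0,0,GH]+y*.06),('lift',SL+[0,0,.30]+y*.06)):
        print(nm);delta(pt,Rt);q=chk(pt,Rt,q)
    y=tl(tau+30);Rt=Rtool(y,yl); go=GH-.124; q=[.2,-.3,2.1,0,1.2,-1.4]
    for tip in (.06,.016,-.031): # tip height along n above face
        g=hole+n*(tip+.109+go); print('tip',tip,g.round(3)); q=chk(g+y*.06,Rt,q)
E
```

```text
tau -20
pre
turn [0.019, 0.044, 0.345] deg 20.0 shift [0.0265, 0.1556, -0.0376] |d| 0.162
  ik cost 9e-28 [-0.609  0.172  1.852 -0.183  1.421 -2.069]
grasp
turn [0.019, 0.044, 0.345] deg 20.0 shift [0.0012, 0.2262, -0.0357] |d| 0.229
  ik cost 1e-17 [-0.633  0.206  1.955 -0.196  1.282 -2.063]
lift
turn [0.019, 0.044, 0.345] deg 20.0 shift [0.0004, 0.0522, -0.0375] |d| 0.064
  ik cost 6e-21 [-0.633  0.032  1.808 -0.188  1.597 -2.125]
tip 0.06 [0.401 0.169 0.259]
  ik cost 2e-23 [ 0.186 -0.372  2.215 -0.046  1.13  -1.312]
tip 0.016 [0.423 0.168 0.221]
  ik cost 6e-28 [ 0.173 -0.284  2.22  -0.046  1.036 -1.321]
tip -0.031 [0.446 0.166 0.18 ]
  ik cost 1e-28 [ 0.161 -0.18   2.214 -0.046  0.937 -1.33 ]
tau -10
pre
turn [0.015, 0.045, 0.17] deg 10.1 shift [0.024, 0.1549, -0.0375] |d| 0.161
  ik cost 7e-31 [-0.658  0.055  1.953 -0.103  1.279 -2.136]
grasp
turn [0.015, 0.045, 0.17] deg 10.1 shift [0.0113, 0.2288, -0.0361] |d| 0.232
  ik cost 5e-18 [-0.672  0.119  2.034 -0.111  1.134 -2.132]
lift
turn [0.015, 0.045, 0.17] deg 10.1 shift [0.0105, 0.0548, -0.038] |d| 0.068
  ik cost 2e-18 [-0.672 -0.054  1.875 -0.101  1.464 -2.169]
tip 0.06 [0.401 0.169 0.259]
  ik cost 1e-16 [ 0.212 -0.46   2.292 -0.11   0.975 -1.257]
tip 0.016 [0.423 0.168 0.221]
  ik cost 8e-26 [ 0.196 -0.367  2.3   -0.112  0.873 -1.261]
tip -0.031 [0.446 0.166 0.18 ]
  ik cost 2e-26 [ 0.181 -0.257  2.297 -0.116  0.765 -1.263]
```

```bash
python3 - <<'E'
from g import *
c=load('scene0');P=cloud(c)
for x0 in np.arange(.48,.76,.04):
    print(round(x0,2),[ (lambda m: round(float(np.nanmax(P[m][:,2])),3) if m.any() else None)((P[...,0]>x0)&(P[...,0]<x0+.04)&(P[...,1]>y0)&(P[...,1]<y0+.08)) for y0 in np.arange(-.42,.06,.08)])
E
```

```text
0.48 [0.006, 0.006, 0.003, None, 0.066, 0.058]
0.52 [0.075, 0.075, 0.05, 0.06, 0.09, 0.074]
0.56 [0.192, 0.191, 0.064, 0.077, 0.085, 0.087]
0.6 [0.606, 0.606, 0.726, 0.718, 0.607, 0.607]
0.64 [0.606, 0.607, 0.606, 0.606, 0.606, 0.607]
0.68 [0.607, 0.606, 0.607, 0.607, 0.607, 0.607]
0.72 [0.606, 0.607, 0.607, 0.607, 0.606, 0.607]
0.76 [0.606, 0.606, 0.607, 0.607, 0.607, 0.607]
```

Call:
jog_arm(deltas=[[[0.007,0.015,0.12],[0.009,0.035,-0.012],0.55],[[0.013,0.03,0.23],[0.018,0.07,-0.025],0.55],[[0.019,0.044,0.345],[0.026,0.11,-0.037],0.55],[[0.019,0.044,0.345],[0.026,0.14,-0.037],0.55],[[0.019,0.044,0.345],[0.026,0.15,-0.037],0.55],[[0.019,0.044,0.345],[0.026,0.15,-0.037],0.55],[[0.019,0.044,0.345],[0.026,0.15,-0.037],0.55]])

```text
time: 8.03
eef_pos: [0.4414, -0.2456, 0.1474]
tcp_rot: [-0.693, 0.141, 0.103, 0.699]
contact_force: [0.4, 0.2, 2.4]
opening: 0.547
```

```bash
python3 - <<'E'
from g import *
c=snap('wrist','w6'); p,r,s=tool(); print(p.round(4),s['contact_force'].round(1))
y=tl(-20);Rt=Rtool(y,yl); delta(SL+[0,0,GH]+y*.06,Rt)
print('handle top',proj(c,SL+[0,0,.152]),'collar',proj(c,SL+[0,0,.096]))
E
```

```text
[ 0.4422 -0.2464  0.1492] [0.  0.  1.1]
turn [0.003, -0.0, 0.005] deg 0.3 shift [0.002, 0.0838, -0.0002] |d| 0.084
handle top (np.float64(320.18919909050123), np.float64(229.24218697414202)) collar (np.float64(320.84979155042817), np.float64(225.92052558485693))
```

View pics/w6.png

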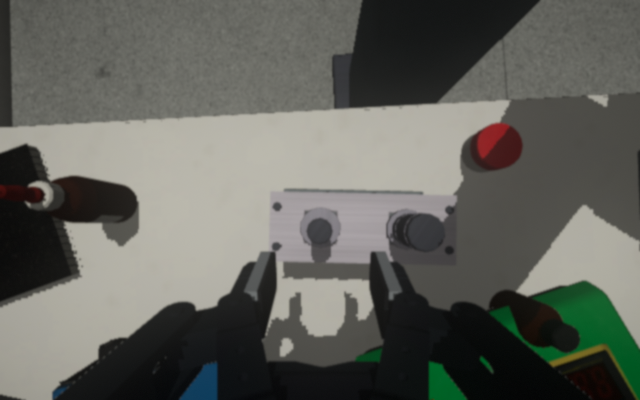

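The handle top is at (320,231) against a predicted (320,229), centred between the fingers. The thick punch at (418,231) is clear of the right finger. Next I descend and grip.

Call:
jog_arm(deltas=[[[0.003,0,0.005],[0.001,0.035,0],0.55],[[0.003,0,0.005],[0.002,0.065,0],0.55],[[0.003,0,0.005],[0.002,0.084,0],0.55],[[0.003,0,0.005],[0.002,0.084,0],0.55]])

```text
time: 8.42
eef_pos: [0.414, -0.2442, 0.0698]
tcp_rot: [-0.693, 0.143, 0.103, 0.7]
contact_force: [-0.5, 0.0, -1.0]
opening: 0.548
```

```bash
python3 - <<'E'
from g import *
p,r,s=tool(); print(p.round(4),s['contact_force'].round(1)); y=tl(-20);delta(SL+[0,0,GH]+y*.06,Rtool(y,yl))
E
```

```text
[ 0.414  -0.2442  0.0698] [-0.5  0.  -1. ]
turn [-0.0, -0.001, -0.0] deg 0.0 shift [0.0018, -0.0005, -0.001] |d| 0.002
```

Call:
jog_arm(deltas=[[[0,0,0],[0,0,0],0],[[0,0,0],[0,0,0],0],[[0,0,0],[0,0,0],0],[[0,0,0],[0,0,0],0],[[0,0,0],[0,0,0],0],[[0,0,0],[0,0,0],0]], force=80)

```text
time: 8.92
eef_pos: [0.4162, -0.2457, 0.0735]
tcp_rot: [-0.694, 0.141, 0.102, 0.699]
contact_force: [-0.3, 0.5, 8.1]
opening: 0.166
```

```bash
python3 - <<'E'
from g import *
p,r,s=tool(); print(p.round(4),s['contact_force'].round(1),s['opening']); y=tl(-20);delta(SL+[0,0,.30]+y*.06,Rtool(y,yl))
c=snap('wrist','w7'); cv2.imwrite('pics/w7z.png',cv2.resize(c['pixels'][170:350,220:440],None,fx=3,fy=3,interpolation=cv2.INTER_CUBIC))
E
```

```text
[ 0.4162 -0.2457  0.0735] [-0.3  0.5  8.1] 0.16614938548883723
turn [0.003, -0.001, 0.004] deg 0.3 shift [-0.058, -0.1599, -0.0002] |d| 0.17
```

View pics/w7z.png

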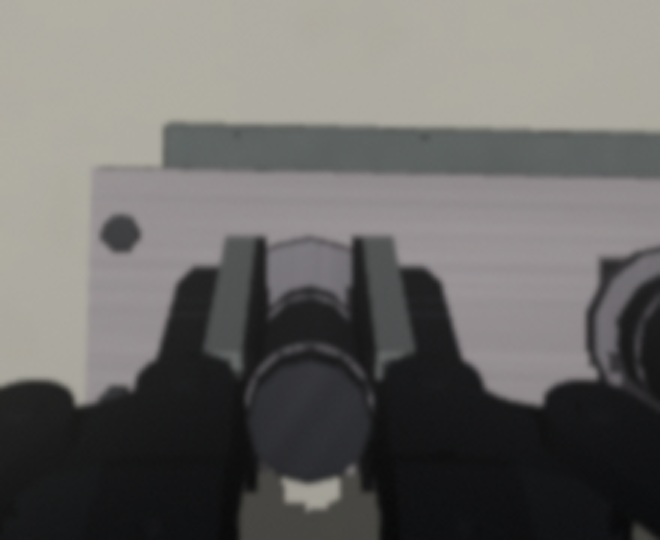

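The punch is gripped with opening 0.166. There is an 8 N upward force, so the finger tips probably touch the collar. I lift it straight up.

Call:
jog_arm(deltas=[[[0,0,0],[-0.005,-0.014,0],0],[[0,0,0],[-0.015,-0.041,0],0],[[0,0,0],[-0.028,-0.078,0],0],[[0,0,0],[-0.042,-0.115,0],0],[[0,0,0],[-0.058,-0.16,0],0],[[0,0,0],[-0.058,-0.16,0],0],[[0,0,0],[-0.058,-0.16,0],0]], force=80)

```text
time: 9.55
eef_pos: [0.4183, -0.2467, 0.2492]
tcp_rot: [-0.697, 0.138, 0.098, 0.697]
contact_force: [0.1, 0.8, -0.6]
opening: 0.168
```

```bash
python3 - <<'E'
from g import *
p,r,s=tool(); print(p.round(4),s['contact_force'].round(1),s['opening'])
c=snap('wrist','w8'); cv2.imwrite('pics/w8z.png',cv2.resize(c['pixels'][130:350,220:440],None,fx=2.7,fy=2.7,interpolation=cv2.INTER_CUBIC))
c=snap('side','d8'); cv2.imwrite('pics/d8z.png',cv2.resize(c['pixels'][60:230,270:430],None,fx=3.5,fy=3.5,interpolation=cv2.INTER_CUBIC))
c=snap('scene','s8'); cv2.imwrite('pics/s8z.png',cv2.resize(c['pixels'][130:300,300:460],None,fx=3.5,fy=3.5,interpolation=cv2.INTER_CUBIC))
E
```

```text
[ 0.4183 -0.2467  0.2492] [ 0.1  0.8 -0.6] 0.16780656111967757
```

View pics/w8z.png

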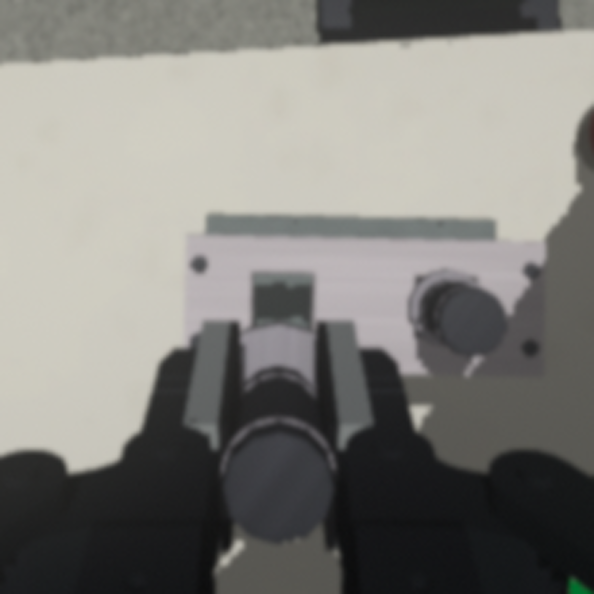

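View pics/d8z.png

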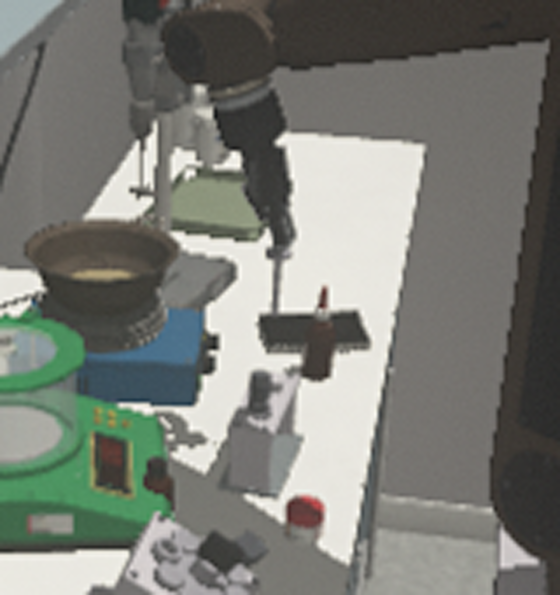

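View pics/s8z.png

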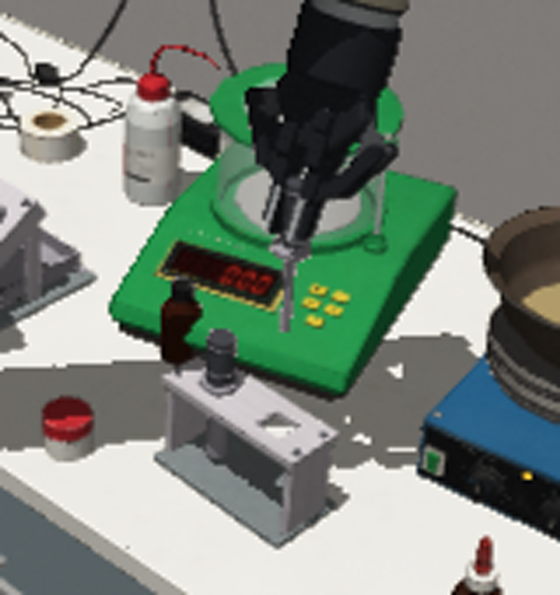

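The slim punch is lifted. The wrist view shows the empty hole and the handle held straight between the pads; the scene and side views show the pin hanging down. I measure its axis and tip.

```bash
cat > pin.py <<'E'
from g import *
def pinaxis(names,g,a0,lo=-.105,hi=-.045,rad=.012):
    """g grasp-ish centre, a0 expected axis (pin->handle); least squares axis of cylinder r=4.5mm from depth pts"""
    Qs=[];W=[]
    for nm in names:
        c=load(nm);P=cloud(c).reshape(-1,3);P=P[~np.isnan(P[:,0])]
        t=(P-g)@a0; rr=np.linalg.norm(P-g-np.outer(t,a0),axis=1)
        m=(t>lo)&(t<hi)&(rr<rad); print(nm,m.sum()); 
        V=c['T'][:3,3]-P[m]; V/=np.linalg.norm(V,axis=1)[:,None]
        Qs.append(P[m]);W.append(np.full(m.sum(),1/max(1,m.sum())**.5))
    Q=np.concatenate(Qs);W=np.concatenate(W)
    e1=np.cross(a0,[0,1,0]);e1/=np.linalg.norm(e1);e2=np.cross(a0,e1)
    def f(x):
        a=a0+x[2]*e1+x[3]*e2;a/=np.linalg.norm(a);o=g+x[0]*e1+x[1]*e2
        d=Q-o;return (np.linalg.norm(d-np.outer(d@a,a),axis=1)-.0045)*W*1e3
    s=least_squares(f,np.zeros(4),loss='soft_l1',f_scale=.2)
    x=s.x;a=a0+x[2]*e1+x[3]*e2;a/=np.linalg.norm(a);o=g+x[0]*e1+x[1]*e2
    tt=(Q-o)@a
    return o,a,np.percentile(tt,[1,99]),x
E
python3 - <<'E'
from pin import *
p,r,s=tool(); y=r[:,1]; a0=-(R.from_rotvec(r[:,2]*0).as_matrix())@y
# expected punch axis = vertical at grasp; tool currently rotated from -20 a bit
g=p-.06*y; print('grasp',g.round(4))
c=load('d8');d=load('s8')
# two-view triangulation of tip & collar
def tri(a,b):
    o1,d1=ray(c,*a);o2,d2=ray(d,*b);d1=d1/np.linalg.norm(d1);d2=d2/np.linalg.norm(d2)
    A=np.stack([d1,-d2],1);t=np.linalg.lstsq(A,o2-o1,rcond=None)[0];q1=o1+t[0]*d1;q2=o2+t[1]*d2;return (q1+q2)/2,np.linalg.norm(q1-q2)
tip,e1=tri((270+278/3.5,60+311/3.5),(300+287/3.5,130+331/3.5));col,e2=tri((270+281/3.5,60+253/3.5),(300+291/3.5,130+252/3.5))
print('tip',tip.round(4),e1,'collar',col.round(4),e2,'len',np.linalg.norm(tip-col)); v=col-tip;v/=np.linalg.norm(v);print('dir',v.round(3))
o,a,rng,x=pinaxis(['d8','s8'],np.array([g[0],g[1],.31]),np.array([0,0,1.]),-.12,-.04,.015)
print('axis at g',o.round(4),'dir',a.round(4),'range',rng.round(4),'tip~',(o+a*rng[0]).round(4))
E
```

```text
grasp [ 0.4357 -0.2457  0.2987]
tip [ 0.4326 -0.2531  0.1883] 0.0001403914796002394 collar [ 0.4324 -0.2513  0.2627] 0.0014381104004322195 len 0.07447988545710298
dir [-0.002  0.024  1.   ]
d8 47
s8 101
axis at g [ 0.4305 -0.2432  0.31  ] dir [-0.0504  0.0464  0.9976] range [-0.1194 -0.0411] tip~ [ 0.4366 -0.2487  0.1909]
```

```bash
cat >> pin.py <<'E'
rg=R.from_quat([-0.694,.141,.102,.699]).as_matrix(); pg=np.array([.4162,-.2457,.0735])
c_t=rg.T@(np.array([.4363,-.2465,.124])-pg); a_t=rg.T@np.array([0,0,1.])
def punch_target(center,axis,zdir):
    """tool pose putting punch centre/axis there, tool z near zdir"""
    z=zdir-axis*(axis@zdir);z/=np.linalg.norm(z)
    zt=np.array([0,0,1.])-a_t*a_t[2];zt/=np.linalg.norm(zt)
    A=np.stack([np.cross(axis,z),axis,z],1);B=np.stack([np.cross(a_t,zt),a_t,zt],1)
    Rt=A@B.T; return center-Rt@c_t,Rt
def punch_now():
    p,r,s=tool(); return p+r@c_t,r@a_t,p+r@(c_t-.109*a_t)
E
python3 - <<'E'
from pin import *
print('c_t',c_t.round(4),'a_t',a_t.round(4),'now',[v.round(4) for v in punch_now()])
q=[-.63,.03,1.8,-.19,1.6,-2.1]
for tip in (.10,.04):
    pt,Rt=punch_target(hole+n*(tip+.109),n,yl); delta(pt,Rt); q=chk(pt,Rt,[.2,-.4,2.2,0,1.1,-1.3]); print(pt.round(3),Rt[:,1].round(3))
E
```

```text
c_t [ 0.0018 -0.0543  0.0002] a_t [-0.3385 -0.941  -0.0025] now [array([ 0.4355, -0.2455,  0.2928]), array([ 1.5e-03, -7.0e-04,  1.0e+00]), array([ 0.4354, -0.2454,  0.1838])]
turn [-0.0, 0.001, -0.525] deg 30.1 shift [-0.0447, 0.0197, 0.4116] |d| 0.415
  ik cost 1e-29 [ 0.202 -0.452  2.201 -0.051  1.222 -1.299]
[0.39  0.169 0.238] [ 0.177 -0.012 -0.984]
turn [-0.0, 0.001, -0.525] deg 30.1 shift [0.0011, 0.0584, 0.4117] |d| 0.416
  ik cost 3e-23 [ 0.183 -0.342  2.218 -0.05   1.093 -1.312]
[0.42  0.167 0.186] [ 0.177 -0.012 -0.984]
```

Call:
jog_arm(deltas=[[[0,0,-0.02],[-0.01,-0.02,0.04],0],[[0,0,-0.1],[-0.02,-0.02,0.082],0],[[0,0,-0.2],[-0.03,-0.02,0.123],0],[[0,0,-0.3],[-0.04,-0.01,0.164],0],[[0,0,-0.4],[-0.045,0,0.205],0],[[0,0,-0.5],[-0.045,0.01,0.246],0],[[0,0,-0.525],[-0.045,0.02,0.287],0],[[0,0,-0.525],[-0.045,0.02,0.328],0],[[0,0,-0.525],[-0.045,0.02,0.37],0],[[0,0,-0.525],[-0.045,0.02,0.411],0]], force=80)

```text
time: 10.53
eef_pos: [0.3869, 0.1624, 0.2355]
tcp_rot: [0.707, 0.042, 0.081, -0.701]
contact_force: [1.1, -1.2, 0.2]
opening: 0.163
```

```bash
python3 - <<'E'
from pin import *
p,r,s=tool();print(p.round(4),s['opening'],s['contact_force'].round(1))
for tip in (.10,.05): pt,Rt=punch_target(hole+n*(tip+.109),n,yl); delta(pt,Rt)
E
```

```text
[0.3869 0.1624 0.2355] 0.16267888763337474 [ 1.1 -1.2  0.2]
turn [0.0, 0.001, -0.003] deg 0.2 shift [0.0029, -0.0022, 0.0068] |d| 0.008
turn [0.0, 0.001, -0.003] deg 0.2 shift [0.02, 0.0448, 0.007] |d| 0.05
```

Call:
jog_arm(deltas=[[[0,0,-0.003],[0.003,0,0.007],0],[[0,0,-0.003],[0.02,0.045,0.007],0],[[0,0,-0.003],[0.02,0.045,0.007],0],[[0,0,-0.003],[0.02,0.045,0.007],0],[[0,0,-0.003],[0.02,0.045,0.007],0]])

```text
time: 10.95
eef_pos: [0.4137, 0.167, 0.1929]
tcp_rot: [0.707, 0.041, 0.081, -0.701]
contact_force: [0.7, 0.5, -0.3]
opening: 0.166
```

```bash
python3 - <<'E'
from pin import *
p,r,s=tool();print(p.round(4),s['contact_force'].round(1)); C,a,T=punch_now(); print('model tip rel hole (up,yl,n)',((T-hole)@up).round(4),((T-hole)@yl).round(4),((T-hole)@n).round(4),'axis.n',(a@n).round(4))
c=snap('side','d9'); cv2.imwrite('pics/d9z.png',cv2.resize(c['pixels'][150:270,270:380],None,fx=5,fy=5,interpolation=cv2.INTER_CUBIC))
print('side: tip',proj(c,T),'bush',proj(c,hole+n*.014),'collar',proj(c,T+.075*a))
c=snap('scene','s9'); cv2.imwrite('pics/s9z.png',cv2.resize(c['pixels'][130:240,250:350],None,fx=5,fy=5,interpolation=cv2.INTER_CUBIC))
print('scene: tip',proj(c,T),'bush',proj(c,hole+n*.014),'collar',proj(c,T+.075*a))
E
```

```text
[0.4137 0.167  0.1929] [ 0.7  0.5 -0.3]
model tip rel hole (up,yl,n) -0.0022 -0.0008 0.0487 axis.n 1.0
side: tip (np.float64(323.26134184738754), np.float64(209.6294387708724)) bush (np.float64(317.58699873266625), np.float64(215.9234840000263)) collar (np.float64(334.66755083460055), np.float64(194.86774955079113))
scene: tip (np.float64(288.1638639247898), np.float64(177.90633573233038)) bush (np.float64(292.84949068644073), np.float64(183.12024583922278)) collar (np.float64(278.10208743942405), np.float64(164.62055165039044))
```

View pics/d9z.png

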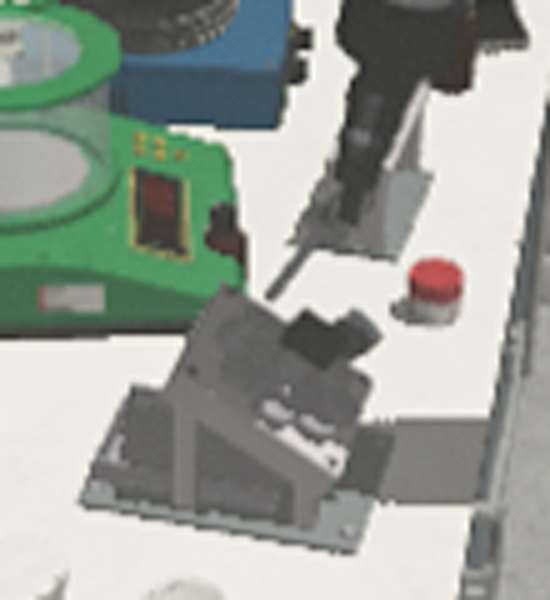

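View pics/s9z.png

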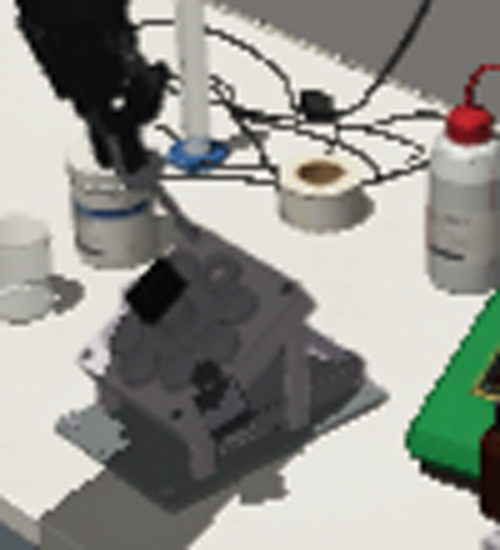

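```bash
python3 - <<'E'
from pin import *
T=hole+n*.014
out=[]
for nm in ('d9','s9','scene_'):
    if nm=='scene_': continue
    c=load(nm); u,v=proj(c,T); u0,v0=int(u)-20,int(v)-20
    a=c['pixels'][v0:v0+40,u0:u0+40].astype(float); a=np.clip((a-30)*255/120,0,255).astype(np.uint8)
    b=cv2.resize(a,None,fx=9.5,fy=9.5,interpolation=cv2.INTER_CUBIC); print(nm,u0,v0)
    # project expected outer circle
    for rad,col in ((.015,(0,255,0)),(.0095,(0,0,255))):
        pts=[proj(c,T+rad*(np.cos(t)*up+np.sin(t)*yl)) for t in np.linspace(0,6.28,40)]
        cv2.polylines(b,[np.array([[(p[0]-u0+.5)*9.5,(p[1]-v0+.5)*9.5] for p in pts]).astype(np.int32)],True,col,1)
    out.append(b)
cv2.imwrite('pics/bushz.png',np.hstack(out))
E
```

```text
d9 297 195
s9 272 163
```

View pics/bushz.png

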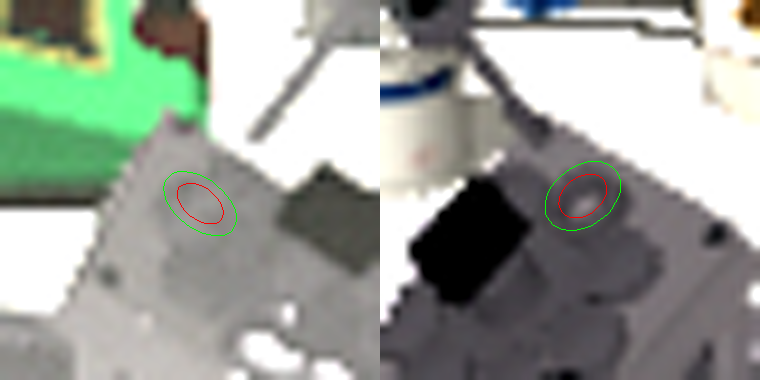

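```bash
python3 - <<'E'
from pin import *
for tip in (.022,.004): pt,Rt=punch_target(hole+n*(tip+.109),n,yl); delta(pt,Rt)
E
```

```text
turn [0.001, -0.0, 0.0] deg 0.0 shift [0.0092, 0.0267, 0.0006] |d| 0.028
turn [0.001, -0.0, 0.0] deg 0.0 shift [0.0153, 0.0437, 0.0006] |d| 0.046
```

Call:
jog_arm(deltas=[[[0,0,0],[0.005,0.01,0.001],0],[[0,0,0],[0.0095,0.02,0.001],0],[[0,0,0],[0.0105,0.0265,0.001],0],[[0,0,0],[0.0105,0.0265,0.001],0],[[0,0,0],[0.0105,0.0265,0.001],0]])

```text
time: 11.47
eef_pos: [0.4297, 0.1669, 0.1708]
tcp_rot: [0.707, 0.042, 0.083, -0.701]
contact_force: [0.3, -1.1, -0.0]
opening: 0.166
```

```bash
cat >> pin.py <<'E'
def rep():
    C,a,T=punch_now(); s=ctrl.get_state(); print('t',s['time'],'tip rel hole up,yl,n (mm)',(1e3*np.array([(T-hole)@up,(T-hole)@yl,(T-hole)@n])).round(1),'tilt deg',np.degrees(np.arccos(min(1,a@n))).round(2),'F',s['contact_force'].round(1),'Fn',(s['contact_force']@n).round(1),'tq',s['wrist_torque'].round(2),'op',round(float(s['opening']),3))
E
python3 - <<'E'
from pin import *
rep()
c=snap('wrist','w10'); C,a,T=punch_now()
print('bush',proj(c,hole+n*.014),'tip',proj(c,T))
cv2.imwrite('pics/w10z.png',cv2.resize(np.clip(c['pixels'][160:350,230:430].astype(float)*1.5,0,255),None,fx=3,fy=3,interpolation=cv2.INTER_CUBIC))
for tip in (.022,-.0,-.005): pt,Rt=punch_target(hole+n*(tip+.109),n,yl); delta(pt,Rt)
E
```

```text
t 11.4667 tip rel hole up,yl,n (mm) [ 0.8  0.  21.6] tilt deg 0.07 F [ 0.3 -1.1 -0. ] Fn -0.2 tq [ 0.    0.15 -0.05] op 0.166
bush (np.float64(322.90646920459545), np.float64(254.80864812707307)) tip (np.float64(323.1264185781068), np.float64(257.73641555968516))
turn [0.001, -0.001, 0.0] deg 0.0 shift [-0.0013, 0.0003, -0.0003] |d| 0.001
turn [0.001, -0.001, 0.0] deg 0.0 shift [0.0062, 0.021, -0.0002] |d| 0.022
turn [0.001, -0.001, 0.0] deg 0.0 shift [0.0079, 0.0257, -0.0002] |d| 0.027[ WARN:0@1.310] global loadsave.cpp:1063 imwrite_ Unsupported depth image for selected encoder is fallbacked to CV_8U.
```

View pics/w10z.png

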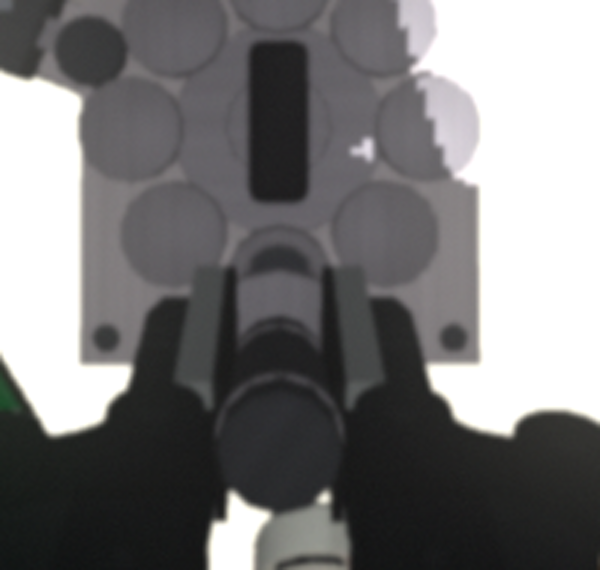

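```bash
python3 - <<'E'
from pin import *
c=load('w10')
for d in (-.015,-.0095): print(d,[round(proj(c,hole+n*.014+(d+e)*up)[1],1) for e in (-.002,-.001,0,.001,.002)])
print('bar top ends',[np.round(proj(c,ax+n*.057+e*up),1).tolist() for e in(-.019,.019)],'obs rows',160+41/3,160+201/3)
print('screws row pred (up .0589)',proj(c,ax+.059*up+.05*yl),'obs',160+338/3, 230+452/3)
print('collar top edge: centre',proj(c,punch_now()[0]-.028*n))
E
```

```text
-0.015 [np.float64(234.2), np.float64(235.4), np.float64(236.6), np.float64(237.8), np.float64(239.0)]
-0.0095 [np.float64(240.8), np.float64(242.0), np.float64(243.3), np.float64(244.5), np.float64(245.7)]
bar top ends [[322.7, 174.6], [322.7, 229.4]] obs rows 173.66666666666666 227.0
screws row pred (up .0589) (np.float64(380.5686618563143), np.float64(272.4095523132138)) obs 272.6666666666667 380.66666666666663
collar top edge: centre (np.float64(322.9048291891504), np.float64(278.4465740788776))
```

```bash
python3 - <<'E'
from pin import *
c=load('w10');C,a,T=punch_now()
print('handle top',proj(c,C+.028*a),'obs 323.3,%.1f'%(160+444/3),'edges',[np.round(proj(c,C+.028*a+.008*up*k)[1],1) for k in(-1,1)],'obs',160+376/3,160+510/3,'lat',[np.round(proj(c,C+.028*a+.008*yl*k)[0],1) for k in(-1,1)],'obs',230+217/3,230+343/3)
print('collar front edge',proj(c,C-.028*a-.016*up),'obs',160+270/3)
E
```

```text
handle top (np.float64(322.4705036696439), np.float64(310.0975705329364)) obs 323.3,308.0 edges [np.float64(287.8), np.float64(332.5)] obs 285.3333333333333 330.0 lat [np.float64(300.4), np.float64(344.5)] obs 302.3333333333333 344.3333333333333
collar front edge (np.float64(322.8551506823424), np.float64(248.78848148791263)) obs 250.0
```

```bash
python3 - <<'E'
from pin import *
# use pose at d9/s9: p=(.4137,.167,.1929)
rr=R.from_quat([0.707,0.041,0.081,-0.701]).as_matrix();pp=np.array([.4137,.167,.1929])
C=pp+rr@c_t;a=rr@a_t
for nm in('d9','s9'):
    c=load(nm);g=cv2.cvtColor(c['pixels'],cv2.COLOR_BGR2GRAY).astype(float)
    us=[];vs=[];off=[]
    for t in np.arange(.042,.106,.003):
        u,v=proj(c,C-t*a);u1,v1=proj(c,C-(t+.01)*a);d=np.array([u1-u,v1-v]);d/=np.linalg.norm(d);nn=np.array([-d[1],d[0]])
        s=np.arange(-5,5.01,.25);X=(u+s*nn[0]).astype(np.float32);Y=(v+s*nn[1]).astype(np.float32)
        pr=cv2.remap(g,X[None],Y[None],cv2.INTER_LINEAR)[0]; bg=np.minimum(np.median(pr[:6]),np.median(pr[-6:])); w=np.clip(bg-12-pr,0,None)
        off.append((round(t,3),round((w*s).sum()/max(w.sum(),1e-6),2),int(bg),int(pr.min())))
    print(nm,'perp dir',nn.round(2),off)
E
```

```text
d9 perp dir [-0.79 -0.61] [(np.float64(0.042), np.float64(0.0), 93, 91), (np.float64(0.045), np.float64(-1.56), 116, 88), (np.float64(0.048), np.float64(-0.88), 121, 84), (np.float64(0.051), np.float64(0.88), 164, 93), (np.float64(0.054), np.float64(1.23), 205, 96), (np.float64(0.057), np.float64(1.38), 197, 98), (np.float64(0.06), np.float64(1.33), 190, 94), (np.float64(0.063), np.float64(0.36), 182, 97), (np.float64(0.066), np.float64(0.29), 218, 100), (np.float64(0.069), np.float64(0.2), 231, 95), (np.float64(0.072), np.float64(0.24), 233, 102), (np.float64(0.075), np.float64(0.25), 233, 95), (np.float64(0.078), np.float64(0.31), 233, 97), (np.float64(0.081), np.float64(0.25), 234, 93), (np.float64(0.084), np.float64(0.26), 234, 95), (np.float64(0.087), np.float64(0.25), 233, 100), (np.float64(0.09), np.float64(0.25), 233, 101), (np.float64(0.093), np.float64(0.22), 233, 97), (np.float64(0.096), np.float64(0.18), 233, 92), (np.float64(0.099), np.float64(0.22), 234, 99), (np.float64(0.102), np.float64(0.25), 235, 91), (np.float64(0.105), np.float64(0.31), 236, 102)]
s9 perp dir [-0
[... 358 characters left out ...]
 np.float64(-0.34), 85, 68), (np.float64(0.066), np.float64(-0.56), 90, 65), (np.float64(0.069), np.float64(-0.45), 89, 69), (np.float64(0.072), np.float64(-0.73), 87, 63), (np.float64(0.075), np.float64(-0.45), 87, 67), (np.float64(0.078), np.float64(-0.5), 88, 75), (np.float64(0.081), np.float64(-0.49), 89, 69), (np.float64(0.084), np.float64(-0.31), 92, 63), (np.float64(0.087), np.float64(-0.12), 96, 62), (np.float64(0.09), np.float64(-0.15), 97, 63), (np.float64(0.093), np.float64(-0.3), 98, 63), (np.float64(0.096), np.float64(-0.41), 103, 61), (np.float64(0.099), np.float64(-0.19), 118, 60), (np.float64(0.102), np.float64(-0.14), 122, 58), (np.float64(0.105), np.float64(-1.06), 90, 57)]
```

The line fit in the side view shows a constant +0.25 px offset with no slope, so the pin is square to the plate and within about 1 mm. The bush sits about 1 mm downslope of my estimate, so I shift the aim by −0.8 mm and insert.

```bash
sed -i 's/hole=ax+up\*.042/hole=ax+up*.0412/' g.py; python3 - <<'E'
from pin import *
rep()
for tip in (.01,-.003,-.018,-.033): pt,Rt=punch_target(hole+n*(tip+.109),n,yl); delta(pt,Rt)
E
```

```text
t 11.5167 tip rel hole up,yl,n (mm) [ 2.1  0.2 21.9] tilt deg 0.05 F [ 0.2  0.4 -0.6] Fn -0.6 tq [ 0.02  0.15 -0.02] op 0.166
turn [0.001, -0.001, 0.0] deg 0.0 shift [0.002, 0.0119, -0.0002] |d| 0.012
turn [0.001, -0.001, 0.0] deg 0.0 shift [0.0064, 0.0241, -0.0002] |d| 0.025
turn [0.001, -0.001, 0.0] deg 0.0 shift [0.0115, 0.0382, -0.0001] |d| 0.04
turn [0.001, -0.001, 0.0] deg 0.0 shift [0.0166, 0.0524, -0.0001] |d| 0.055
```

Call:
jog_arm(deltas=[[[0,0,0],[-0.002,0.001,0],0],[[0,0,0],[0.0005,0.007,0],0],[[0,0,0],[0.002,0.012,0],0],[[0,0,0],[0.004,0.018,0],0],[[0,0,0],[0.0064,0.0241,0],0],[[0,0,0],[0.0064,0.0241,0],0]])

```text
time: 12.02
eef_pos: [0.44, 0.1661, 0.1468]
tcp_rot: [0.707, 0.042, 0.082, -0.701]
contact_force: [-0.0, 0.5, -1.4]
opening: 0.168
```

```bash
python3 - <<'E'
from pin import *
rep()
for tip in (-.010,-.018,-.025,-.033): pt,Rt=punch_target(hole+n*(tip+.109),n,yl); delta(pt,Rt)
E
```

```text
t 12.0167 tip rel hole up,yl,n (mm) [-1.5 -0.2 -4.4] tilt deg 0.17 F [-0.   0.5 -1.4] Fn -1.1 tq [-0.01  0.12  0.  ] op 0.168
turn [0.001, -0.001, -0.002] deg 0.2 shift [0.0032, 0.0049, 0.0002] |d| 0.006
turn [0.001, -0.001, -0.002] deg 0.2 shift [0.0059, 0.0124, 0.0002] |d| 0.014
turn [0.001, -0.001, -0.002] deg 0.2 shift [0.0083, 0.019, 0.0002] |d| 0.021
turn [0.001, -0.001, -0.002] deg 0.2 shift [0.011, 0.0265, 0.0002] |d| 0.029
```

Call:
jog_arm(deltas=[[[0,0,-0.001],[0.002,0.003,0],0],[[0,0,-0.002],[0.0035,0.0065,0],0],[[0,0,-0.002],[0.005,0.01,0],0],[[0,0,-0.002],[0.006,0.0135,0],0],[[0,0,-0.002],[0.007,0.017,0],0],[[0,0,-0.002],[0.0082,0.0205,0],0],[[0,0,-0.002],[0.0095,0.0235,0],0],[[0,0,-0.002],[0.011,0.027,0],0],[[0,0,-0.002],[0.011,0.027,0],0]], force=100)

```text
time: 12.77
eef_pos: [0.4553, 0.1649, 0.1209]
tcp_rot: [0.707, 0.042, 0.083, -0.701]
contact_force: [-0.7, -0.3, -0.2]
opening: 0.165
```

```bash
python3 - <<'E'
from pin import *
rep()
for tip in (-.034,): pt,Rt=punch_target(hole+n*(tip+.109),n,yl); delta(pt,Rt)
for nm,fn in (('scene','s11'),('side','d11')): snap(nm,fn)
a=load('s11')['pixels'][150:240,250:350];b=load('d11')['pixels'][180:270,275:375]
cv2.imwrite('pics/p11.png',np.hstack([cv2.resize(k,None,fx=4,fy=4,interpolation=cv2.INTER_CUBIC) for k in(a,b)]))
E
```

```text
t 12.7667 tip rel hole up,yl,n (mm) [ -1.1  -0.6 -34.5] tilt deg 0.16 F [-0.7 -0.3 -0.2] Fn 0.2 tq [ 0.06  0.09 -0.01] op 0.165
turn [0.002, -0.001, -0.002] deg 0.2 shift [0.0008, -0.0007, 0.0005] |d| 0.001
```

View pics/p11.png

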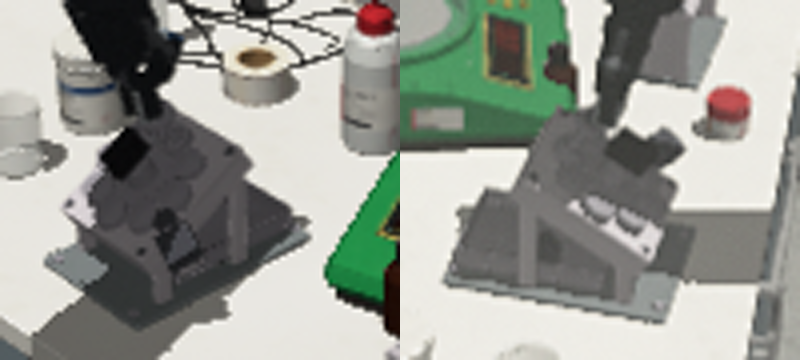

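The tip is 28 mm past the die's back face with no residual force. Next I retract along the axis.

Call:
jog_arm(deltas=[[[0,0,0],[-0.005,-0.012,0],0],[[0,0,0],[-0.012,-0.034,0],0],[[0,0,0],[-0.0205,-0.0565,0],0],[[0,0,0],[-0.034,-0.094,0],0],[[0,0,0],[-0.044,-0.122,0],0],[[0,0,0],[-0.051,-0.141,0],0],[[0,0,0],[-0.051,-0.141,0],0]])

```text
time: 13.45
eef_pos: [0.3818, 0.1707, 0.2572]
tcp_rot: [0.706, 0.046, 0.086, -0.702]
contact_force: [-0.0, 0.4, -0.4]
opening: 0.159
```

```bash
python3 - <<'E'
from pin import *
rep(); p,r,s=tool();print(p.round(4))
pt,Rt=punch_target(np.array([.4375,-.247,.195+.109]),np.array([0,0,1.]),yl); delta(pt,Rt); chk(pt,Rt,[-.63,.03,1.8,-.19,1.6,-2.1])
for nm,fn in (('scene','s12'),('side','d12')): snap(nm,fn)
a=load('s12')['pixels'][150:240,250:350];b=load('d12')['pixels'][180:270,275:375]
k=[np.clip(cv2.resize(k,None,fx=4,fy=4,interpolation=cv2.INTER_CUBIC).astype(float)*1.7,0,255).astype(np.uint8) for k in(a,b)]
cv2.imwrite('pics/p12.png',np.hstack(k))
E
```

```text
t 13.45 tip rel hole up,yl,n (mm) [  3.9   1.3 120.6] tilt deg 0.53 F [-0.   0.4 -0.4] Fn -0.3 tq [ 0.02  0.02 -0.  ] op 0.159
[0.3818 0.1707 0.2572]
turn [-0.002, -0.001, 0.533] deg 30.5 shift [0.0576, 0.0149, -0.4142] |d| 0.418
  ik cost 2e-23 [-0.633  0.027  1.794 -0.188  1.611 -2.127]
```

View pics/p12.png

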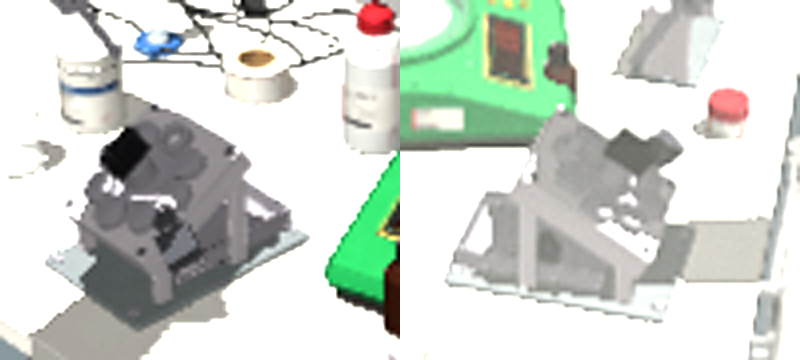

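Call:
jog_arm(deltas=[[[0,0,0.02],[0.006,-0.01,-0.041],0],[[0,0,0.12],[0.012,-0.01,-0.082],0],[[0,0,0.23],[0.018,-0.01,-0.124],0],[[0,0,0.34],[0.024,-0.005,-0.165],0],[[0,0,0.45],[0.03,0,-0.206],0],[[0,0,0.533],[0.036,0.005,-0.247],0],[[0,0,0.533],[0.042,0.01,-0.288],0],[[0,0,0.533],[0.048,0.015,-0.33],0],[[0,0,0.533],[0.054,0.015,-0.372],0],[[0,0,0.533],[0.0576,0.015,-0.414],0]])

```text
time: 14.38
eef_pos: [0.4153, -0.2449, 0.2446]
tcp_rot: [-0.692, 0.146, 0.106, 0.699]
contact_force: [0.1, 0.1, -0.1]
opening: 0.16
```

```bash
cat >> pin.py <<'E'
H0=np.array([.4375,-.247,.09])
def rep0():
    C,a,T=punch_now(); s=ctrl.get_state(); print('t',s['time'],'tip rel H0 mm',(1e3*(T-H0)).round(1),'axis',a.round(4),'F',s['contact_force'].round(1),'op',round(float(s['opening']),3))
E
python3 - <<'E'
from pin import *
rep0()
for z in (.195,.11): pt,Rt=punch_target(np.array([.4375,-.247,z+.109]),np.array([0,0,1.]),yl); delta(pt,Rt)
snap('side','d13')
a=load('side0')['pixels'][180:270,275:375];b=load('d13')['pixels'][180:270,275:375]
k=[np.clip(cv2.resize(k,None,fx=4,fy=4,interpolation=cv2.INTER_CUBIC).astype(float)*1.5,0,255).astype(np.uint8) for k in(a,b)]
cv2.imwrite('pics/p13.png',np.hstack(k))
E
```

```text
t 14.3833 tip rel H0 mm [-2.8  1.5 95.9] axis [ 0.0126 -0.0037  0.9999] F [ 0.1  0.1 -0.1] op 0.16
turn [-0.004, -0.001, -0.013] deg 0.8 shift [-0.0011, -0.009, -0.0012] |d| 0.009
turn [-0.004, -0.001, -0.013] deg 0.8 shift [0.0287, 0.0706, -0.0012] |d| 0.076
```

View pics/p13.png

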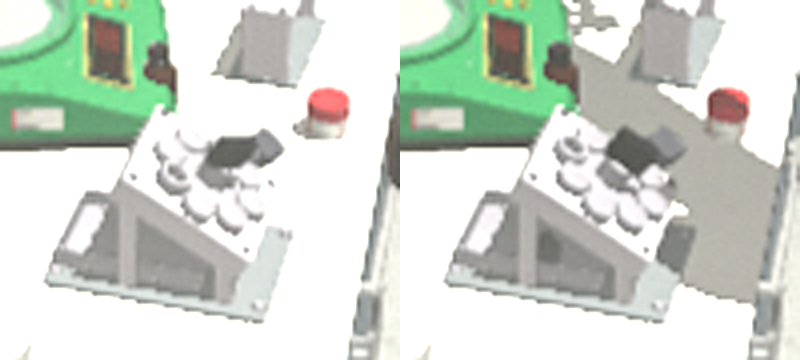

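Comparing before and after in the side view, a new dark block has appeared under the plate at zoom (548,245), about (312,241) in the image. That should be the die in the pan, and I check its depth. The bush is still upslope at (575,140).

```bash
python3 - <<'E'
from pin import *
for nm in('side0','d13'):
    P=cloud(load(nm))
    for u,v in((310,240),(312,242),(314,241)):
        q=P[v,u]; print(nm,u,v,q.round(3),'stand frame',(Rs.T@(q-O)).round(3))
E
```

```text
side0 310 240 [0.507 0.157 0.009] stand frame [ 0.057 -0.006  0.009]
side0 312 242 [0.497 0.167 0.009] stand frame [0.047 0.004 0.009]
side0 314 241 [0.492 0.157 0.007] stand frame [ 0.043 -0.007  0.007]
d13 310 240 [0.501 0.183 0.03 ] stand frame [0.05 0.02 0.03]
d13 312 242 [0.494 0.183 0.022] stand frame [0.043 0.019 0.022]
d13 314 241 [0.488 0.178 0.024] stand frame [0.037 0.014 0.024]
```

Call:
jog_arm(deltas=[[[-0.004,0,-0.013],[-0.001,-0.009,-0.001],0],[[-0.004,0,-0.013],[0.008,0.014,-0.001],0],[[-0.004,0,-0.013],[0.02,0.045,-0.001],0],[[-0.004,0,-0.013],[0.0287,0.07,-0.001],0],[[-0.004,0,-0.013],[0.0287,0.07,-0.001],0],[[-0.004,0,-0.013],[0.0287,0.07,-0.001],0]])

```text
time: 14.93
eef_pos: [0.416, -0.2521, 0.1671]
tcp_rot: [-0.695, 0.144, 0.102, 0.697]
contact_force: [-0.1, 0.2, -0.6]
opening: 0.162
```

```bash
python3 - <<'E'
from pin import *
rep0()
snap('side','d14');snap('scene','s14')
c=snap('wrist','w14');print(proj(c,H0))
a=load('s14')['pixels'][190:280,330:420];b=load('d14')['pixels'][130:220,310:400];w=c['pixels'][170:320,220:370]
cv2.imwrite('pics/p14.png',np.hstack([cv2.resize(k,(360,360),interpolation=cv2.INTER_CUBIC)[:, :] for k in(a,b)]))
cv2.imwrite('pics/w14z.png',cv2.resize(w,None,fx=4,fy=4,interpolation=cv2.INTER_CUBIC))
for z in (.11,.06,.016,.005): pt,Rt=punch_target(np.array([.4375,-.247,z+.109]),np.array([0,0,1.]),yl); delta(pt,Rt)
E
```

```text
t 14.9333 tip rel H0 mm [-1.6 -6.3 18.5] axis [0.0044 0.0041 1.    ] F [-0.1  0.2 -0.6] op 0.162
(np.float64(332.48664419437745), np.float64(251.86016905672358))
turn [0.008, -0.007, 0.004] deg 0.6 shift [-0.0005, 0.0031, 0.0078] |d| 0.008
turn [0.008, -0.007, 0.004] deg 0.6 shift [0.0162, 0.0502, 0.0084] |d| 0.053
turn [0.008, -0.007, 0.004] deg 0.6 shift [0.0309, 0.0916, 0.009] |d| 0.097
turn [0.008, -0.007, 0.004] deg 0.6 shift [0.0346, 0.102, 0.0091] |d| 0.108
```

View pics/p14.png

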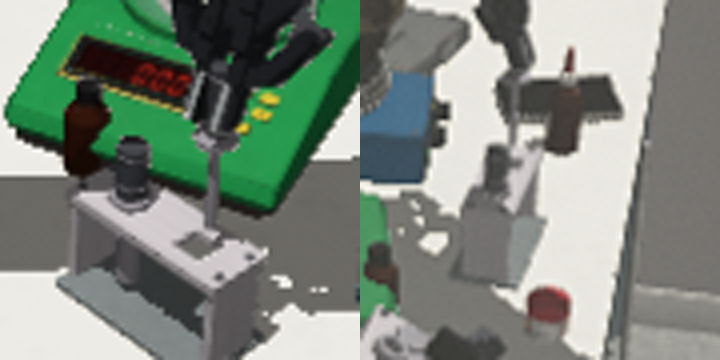

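View pics/w14z.png

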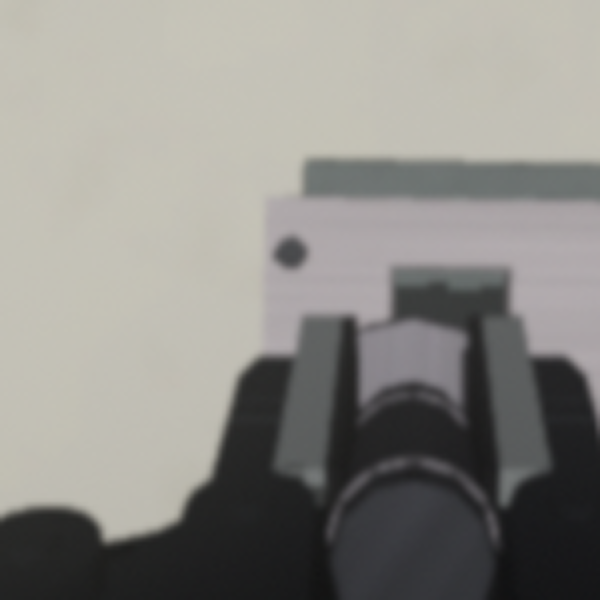

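The die rests in the pan, at stand-frame (0.04, 0.015) with z about 0.02–0.03. The punch has drifted 6–8 mm to −y, and the wrist view agrees: hole at zoom x 452, punch at 413. I correct that before inserting.

Call:
jog_arm(deltas=[[[0.008,-0.007,0.004],[0,0.002,0.008],0],[[0.008,-0.007,0.004],[0,0.002,0.008],0],[[0.008,-0.007,0.004],[0,0.002,0.008],0],[[0.008,-0.007,0.004],[0,0.002,0.008],0]])

```text
time: 15.42
eef_pos: [0.4187, -0.2461, 0.1701]
tcp_rot: [-0.694, 0.141, 0.102, 0.699]
contact_force: [-0.7, -0.1, -1.2]
opening: 0.161
```

```bash
python3 - <<'E'
from pin import *
rep0()
c=snap('wrist','w15');C,a,T=punch_now();print('H0',proj(c,H0),'tip',proj(c,T),'top',proj(c,C+.028*a),'hole near edge',proj(c,H0-[.0125,0,0]),'hole corners',proj(c,H0+[-.0125,-.0125,0]),proj(c,H0+[-.0125,.0125,0]))
cv2.imwrite('pics/w15z.png',cv2.resize(c['pixels'][170:320,240:390],None,fx=4,fy=4,interpolation=cv2.INTER_CUBIC))
for z in (.11,.06,.0): pt,Rt=punch_target(np.array([.4375,-.247,z+.109]),np.array([0,0,1.]),yl); delta(pt,Rt)
E
```

```text
t 15.4167 tip rel H0 mm [ 1.3  0.1 21.6] axis [-8.e-04  8.e-04  1.e+00] F [-0.7 -0.1 -1.2] op 0.161
H0 (np.float64(322.83223535761823), np.float64(251.93808009096188)) tip (np.float64(322.9024268642304), np.float64(256.6585848214917)) top (np.float64(322.0200520244363), np.float64(307.9759367086537)) hole near edge (np.float64(322.0269546312656), np.float64(237.5579169221097)) hole corners (np.float64(307.7111406374455), np.float64(238.36112574036707)) (np.float64(336.3453126543889), np.float64(236.75456536752097))
turn [0.0, -0.0, 0.001] deg 0.0 shift [-0.0006, 0.0017, -0.0001] |d| 0.002
turn [0.0, -0.0, 0.001] deg 0.0 shift [0.0163, 0.0487, 0.0] |d| 0.051
turn [0.0, -0.0, 0.001] deg 0.0 shift [0.0366, 0.1052, 0.0002] |d| 0.111
```

View pics/w15z.png

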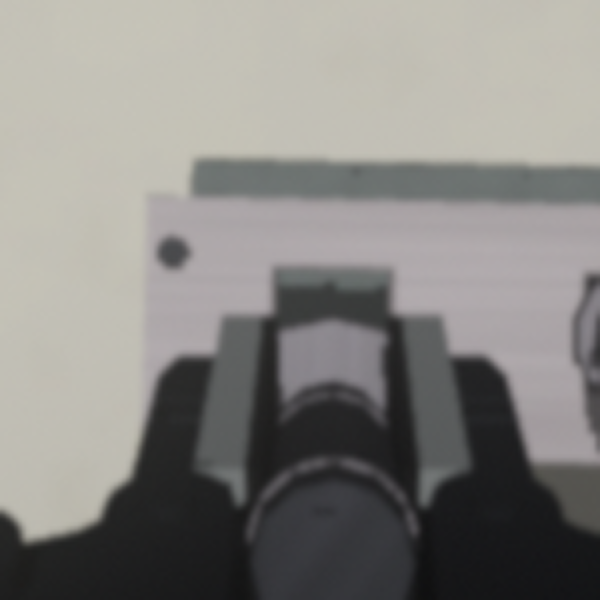

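Call:
jog_arm(deltas=[[[0,0,0],[0.0035,0.0135,0],0],[[0,0,0],[0.007,0.023,0],0],[[0,0,0],[0.0115,0.0355,0],0],[[0,0,0],[0.0163,0.0487,0],0],[[0,0,0],[0.021,0.062,0],0],[[0,0,0],[0.0255,0.0745,0],0],[[0,0,0],[0.029,0.084,0],0],[[0,0,0],[0.029,0.084,0],0],[[0,0,0],[0.029,0.084,0],0]])

```text
time: 16.22
eef_pos: [0.417, -0.246, 0.0802]
tcp_rot: [-0.694, 0.142, 0.102, 0.699]
contact_force: [1.1, -0.5, -0.3]
opening: 0.16
```

```bash
python3 - <<'E'
from pin import *
rep0()
for z in (.017,.013): pt,Rt=punch_target(np.array([.4375,-.247,z+.109]),np.array([0,0,1.]),yl); delta(pt,Rt)
E
```

```text
t 16.2167 tip rel H0 mm [ -0.5   0.2 -68.3] axis [ 1.2e-03 -6.0e-04  1.0e+00] F [ 1.1 -0.5 -0.3] op 0.16
turn [-0.001, 0.0, -0.001] deg 0.1 shift [0.002, 0.0043, -0.0001] |d| 0.005
turn [-0.001, 0.0, -0.001] deg 0.1 shift [0.0034, 0.0081, -0.0001] |d| 0.009
```

Inserted with no contact, with the collar about 7 mm above the rack. I lower it until there is light contact.

Call:
jog_arm(deltas=[[[0,0,0],[0.001,0.0025,0],0],[[0,0,0],[0.002,0.0045,0],0],[[0,0,0],[0.0025,0.006,0],0],[[0,0,0],[0.0028,0.0065,0],0],[[0,0,0],[0.0028,0.0065,0],0]])

```text
time: 16.63
eef_pos: [0.4176, -0.2462, 0.0737]
tcp_rot: [-0.694, 0.141, 0.102, 0.699]
contact_force: [-0.2, -0.3, 0.6]
opening: 0.165
```

```bash
python3 - <<'E'
from pin import *
rep0()
E
```

```text
t 16.6333 tip rel H0 mm [  0.1  -0.  -74.9] axis [ 9.e-04 -2.e-04  1.e+00] F [-0.2 -0.3  0.6] op 0.165
```

Call:
jog_arm(deltas=[[[0,0,0],[0.0004,0.001,0],0],[[0,0,0],[0.0004,0.001,0],0.25],[[0,0,0],[0.0004,0.001,0],0.35],[[0,0,0],[0.0004,0.001,0],0.45],[[0,0,0],[0.0004,0.001,0],0.5],[[0,0,0],[0.0004,0.001,0],0.5],[[0,0,0],[0.0004,0.001,0],0.5]], force=30)

```text
time: 17.22
eef_pos: [0.4176, -0.2463, 0.0725]
tcp_rot: [-0.694, 0.141, 0.102, 0.699]
contact_force: [-0.4, 0.5, -0.4]
opening: 0.504
```

```bash
python3 - <<'E'
from pin import *
rep0(); c=snap('wrist','w16')
cv2.imwrite('pics/w16z.png',cv2.resize(c['pixels'][170:320,220:420],None,fx=3.5,fy=3.5,interpolation=cv2.INTER_CUBIC))
E
```

```text
t 17.2167 tip rel H0 mm [  0.2  -0.1 -76.1] axis [ 9.e-04 -2.e-04  1.e+00] F [-0.4  0.5 -0.4] op 0.504
```

View pics/w16z.png

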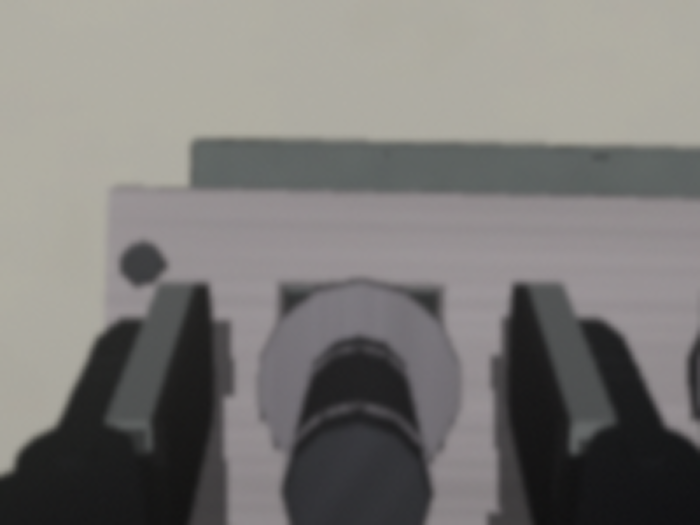

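The fingers are open on both sides and the punch stands centred in its hole. I retreat along the tool axis.

Call:
jog_arm(deltas=[[[0,0,0],[0,-0.015,0],0.5],[[0,0,0],[0,-0.04,0],0.5],[[0,0,0],[0,-0.08,0],0.5],[[0,0,0],[0,-0.12,0],0.5],[[0,0,0],[-0.06,-0.15,0],0.5],[[0,0,0],[-0.1,-0.16,0],0.5],[[0,0,0],[-0.1,-0.16,0],0.5],[[0,0,0],[-0.1,-0.16,0],0.5]])

```text
time: 17.93
eef_pos: [0.3773, -0.2445, 0.2616]
tcp_rot: [-0.696, 0.14, 0.099, 0.697]
contact_force: [0.4, 0.1, -0.4]
opening: 0.502
```

```bash
python3 - <<'E'
from pin import *
p,r,s=tool();print(p.round(3),s['contact_force'].round(1),s['time'])
snap('side','d17');snap('scene','s17');snap('wrist','w17')
a=load('s17')['pixels'][165:295,240:420]; cv2.imwrite('pics/s17z.png',cv2.resize(a,None,fx=4.4,fy=4.4,interpolation=cv2.INTER_CUBIC))
a=load('d17')['pixels'][130:310,250:390]; cv2.imwrite('pics/d17z.png',cv2.resize(a,None,fx=3.3,fy=3.3,interpolation=cv2.INTER_CUBIC))
E
```

```text
[ 0.377 -0.245  0.262] [ 0.4  0.1 -0.4] 17.9333
```

View pics/s17z.png

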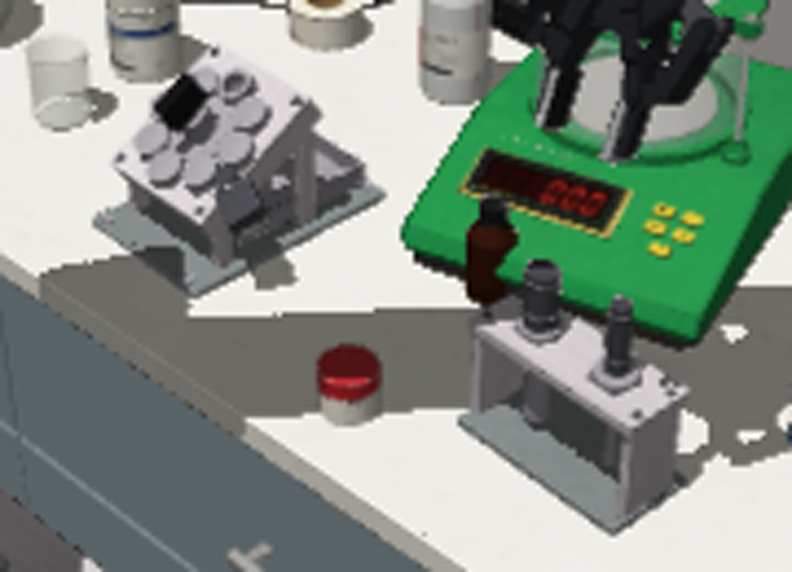

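View pics/d17z.png

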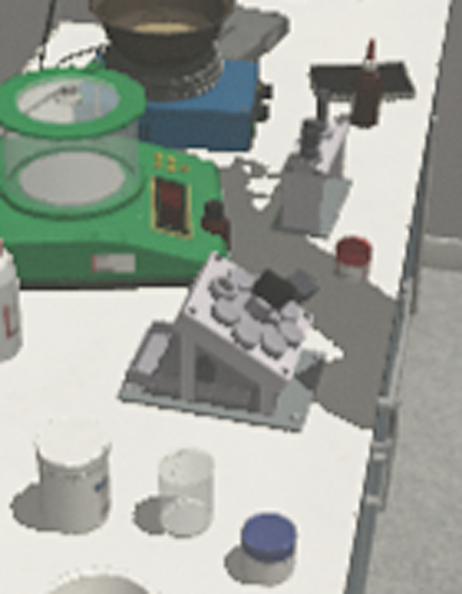

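View pics/w17.png

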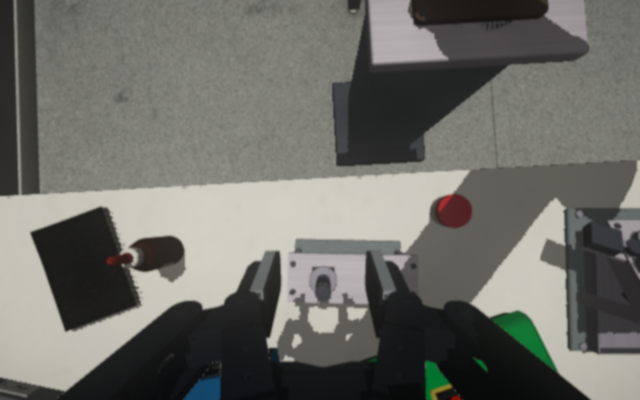

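```bash
python3 - <<'E'
from pin import *
c0,c1=load('scene0'),load('s17')
for n_,(u,v) in dict(jar=(319,248),amber=(351,214),beaker=(253,180),slimtop=(381,233)).items():
    print(n_,cloud(c0)[v-1:v+2,u].mean(0).round(3),cloud(c1)[v-1:v+2,u].mean(0).round(3))
b=onplane(c1,240+238/4.4,165+83/4.4,p=ax+n*.014,n=n); print('bush angle',np.arctan2((b-ax)@yl,(b-ax)@up))
print(ctrl.sign_off())
E
```

```text
jar [ 0.365 -0.074  0.042] [ 0.364 -0.075  0.043]
amber [ 0.528 -0.059  0.079] [ 0.525 -0.062  0.081]
beaker [0.454 0.36  0.065] [0.453 0.358 0.066]
slimtop [ 0.476 -0.221  0.118] [ 0.438 -0.248  0.154]
bush angle -0.1573306126590679
the job is handed in; nothing more can be done
None
```

The job is handed in at about 18 s. The die is in the pan, the slim punch is back in its rack hole, and the turret is in the open position.

**What I did**
- Turned the turret one click clockwise, so the open bush stands over the access hole.
- Took the slim punch from the −y rack hole and pushed it square through the bush, to about 28 mm past the die's back face.
- Withdrew it, put it back in the same hole, let go and moved clear.

**Last checks**
- **Die:** the side view shows a new block on the pan floor, at about (0.04, 0.015) in the stand's frame. It was not there before.
- **Slim punch:** it stands upright with its top at about 0.154 m; 0.152 m was expected.
- **Thick punch:** still in its own hole.
- **Small red-lidded jar (jar_d), amber bottle and beaker:** measured where they were to within 1 to 4 mm, which is measurement noise. I only saw the others standing in the pictures; I did not measure them.

**Disagreements**
- **Fingertip position:** the fingers really ended about 41 mm short of the reported TCP. My first grip on the bar therefore closed just above it, touching nothing. I used the measured offset after that.
- **Turret angle:** the last reading from the distant scene camera gave about −0.16 rad, because the bush looked 1 to 2 pixels off. The close wrist view, taken just after I released the bar, showed it straight upslope, and the pin then went through without resistance. I put the difference down to the scene camera's pixel error, but did not look again up close.
- **Punch drift:** the punch was 6 to 8 mm off to the side above the rack before I put it back. I corrected that before lowering it.

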